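# Deflection test of a sprung governor-drive tensioner

## Robot

A 6-joint arm with a two-finger parallel gripper is mounted at the origin on the work surface. World frame = base frame: x ahead of the robot, y to its left, z up, the work surface at z = 0. Lengths are in m, angles in rad, forces in N, time in s.
With the tool pointing down it reaches from about 0.325 to 0.875 m from the base axis. Payload 4.4 kg.
Tool frame: the origin (TCP) lies on the mounting face of the last link; the fingertips stand 173 mm ahead of it and the grasp point (between the pads) lies 155 mm ahead of it (robot.hold_point_z is the distance from the TCP to the grasp point, in m); z points along the fingers, y is the direction in which the jaws open and shut (so a half turn about z gives the same grasp; the last joint's range is limited). The gripper opens to 85 mm and grips with 20 to 120 N. Pads are 22 mm wide; open, the fingers measure 114 mm over their backs; the gripper's body (76 mm by 85 mm) begins 54 mm behind the grasp point. The pads swing forward as they close: fully open they stand 13 mm farther back than shut.
Start: joints at [-1.371, 0.207, 1.542, -0, 1.393, -0.15], TCP at [0.197, -0.54, 0.405] pointing down, gripper open.
Joint ranges: [-2.73, 2.73], [-0.86, 2.22], [0.23, 2.46], [-1.11, 4.25], [0.08, 2.63], [-2.82, 2.82]. Speed limits (rad/s): [2.79, 2.79, 3.14, 3.14, 3.14, 3.14].

## Interface

Orientations are given as a unit quaternion [w, x, y, z].
In Python, from bench import robot gives the robot as it stands.
- The arm moves only by the tool drive_tool, never from a script. Its argument "series" is a list of rows, each an object with "grip": the gripper command: -1 is shut, 1 is fully open, values between are in proportion; "slide": the shift along the tool's x, y, z in m, a list of three; "delta_rot": the turn, a rotation vector about the tool's x, y, z in degrees, a list of three. In form: [{"grip": grip, "slide": [dx, dy, dz], "delta_rot": [rx, ry, rz]}, ...]. A call has 1 to 20 rows; each row is the pose to reach, as a shift and turn from the pose commanded when the call began, along the tool's axes at that moment; what a row does not reach only later rows make up. A row lasts 1/8 s, in which the tool goes at most 62.5 mm and 10.7 degrees, less where a joint would pass 70% of its speed; a pose out of reach is approached as far as the arm can. A call with a gripper value outside its range is refused whole. The fingers move at their own pace and stop on an object; "squeeze" is the grip in N (left out, the last holds). Time passes only in rows, so rows that repeat a pose let the fingers close. It gives the time, the measured TCP pose, the force and the opening at its end, in the units of the state.
- robot.read_state(): the state, without advancing time (a new reading comes with each control period).
- robot.grab_frame(name): name is "side" or "top"; returns a dict with "image" (384x512x3 uint8, blue, green, red), "fx", "fy", "cx", "cy" (pixels), "dist_coeffs" ([k1, k2, p1, p2, k3] as OpenCV has them; the pictures are not rectified), "cam_to_world" (4x4, takes a point from camera to world coordinates). Camera axes: x right, y down, z forward; pixel columns grow to the right and rows downward; lengths in m; the calibration is good to about 2 mm. A picture is of the moment at which its call begins. There is no depth.
- robot.sign_off(): hands the job in, once; it reports no verdict.
The state is a dict: "time": time; "joint_positions": joint angles; "qd": joint speeds; "joint_efforts": joint torques, N m; "tcp_pos": TCP position; "tool_rot": TCP orientation; "ft_force": force on the tool from outside, world axes, zero at the start; "torque": the same for the moment, N m; "finger_gap": finger opening in m.
Only numpy, scipy, OpenCV 4.12 (cv2) and the standard library are available. Lean on these libraries where they do the work, as an engineer would, in place of code of your own. Each camera call takes 0.05 s, during which the arm holds its last target.

## Task

Slide the telltale (yellow stem on a brass puck) back along its curved track, without lifting it out, until it touches the nose of the blue tensioner arm resting at its stop. Then swing the sprung arm by its black roller so that its nose carries the telltale up the scale until the stem stands in line with the red mark, and hold it there for a second. Finally ease the arm back to its stop without letting it fly back, so that the telltale is left standing at the mark; do not disturb the other things on the bench.

Things in the scene. Friction and masses are not known exactly. Their poses are not given: they have to be found in the camera images.
- fixture: Green steel test plate 350 x 420 x 10 mm, fixed. Origin at bench level (z 0) under the arm's vertical pivot; x points from the pivot to the middle of the curved track, z up. Plate spans x -60 to 290, y -210 to 210 mm. Angles here: about the pivot, counter-clockwise from above, from this x axis.
- track_mid (a point): Middle of the track floor, fixed to the plate, 200 mm from the pivot along the fixture's x. The track is an arc about the pivot: centre line radius 200, width 40 mm, floor z 10, walls 5 mm thick with tops at z 22; from -0.86 to +0.86 rad. White scale outside it (radius 226 to 265), short ticks every 0.05 rad (10 mm along the track), long every 0.2 rad.
- tensioner (a joint): Blue sprung arm's angle about the pivot, rad: 0 at the rest stop, grows counter-clockwise from above to 1.4. The arm points at (value - 0.70) rad in the fixture frame. The spring drives it to 0: 0.3 N m at 0 plus 0.9 N m per rad (2.5 N at the roller at rest, 10 N at 0.95 rad). Let go, it flies back. Arm: flat bar 20 mm wide, z 23 to 30 mm, 213 mm long from the pivot.
- roller (a point): Centre of the top of the arm's black idler roller: upright cylinder 40 mm in diameter, does not spin, z 30 to 78 mm, axis 120 mm from the pivot on the arm's centre line. x along the arm outwards, z up. Can be gripped from above or pushed from the side.
- nose (a point): Centre of the flat face of the arm's nose that pushes the telltale; nose block 26 x 20 x 11 mm under the arm's end, in the track (z 12 to 23 mm). Point: 200 mm out along the arm, 10 mm to its counter-clockwise side; y = face normal, x along the arm outwards. Telltale touching: its axis 18 mm from this point along y, 0.14 rad ahead of the arm's direction.
- stem_top (a point): Centre of the top of the telltale's yellow stem, on its vertical axis, z 64 mm when standing in the track. Stem 16 mm in diameter, z 24 to 64 mm, on a brass puck 36 mm in diameter, z 10 to 24 mm; 2 mm side play in the track. Starts up the scale (counter-clockwise) beyond the red mark; stays where left. Grip the stem; pushed high it may tip.
- mark (a point): Point on the track's centre line, on its floor (z 10 mm), in line with the red mark: the telltale's axis belongs above it. x radially outwards, y counter-clockwise. The mark is a fixed red clip on the scale: pointer 4 mm wide at radius 228 to 264 mm, top z 16 mm, with a 22 x 24 mm red block behind it, top z 24 mm.
- telltale: The telltale as one loose body, about 0.14 kg: brass puck with yellow stem (see stem_top). Its origin is NOT on it but 200 mm to one side at bench level, so use stem_top for its position.
- tin_a: Bystander: tin canister with knurled lid, 80 mm diameter, 105 mm tall, origin under its centre.
- tin_c: Bystander: tin canister with knurled lid, 64 mm diameter, 70 mm tall, origin under its centre.
- gear_segment: Bystander: bronze gear segment lying flat, about 60 x 120 x 16 mm, origin at its underside.
- check_valve: Bystander: steel check valve body, 96 mm long, 50 mm wide, 58 mm tall, origin under its centre.
- stopper: Bystander: orange rubber stopper, 38 mm diameter, 34 mm tall, standing on the test plate on the arm's rest side; origin under its centre.
- probe: Bystander: chrome speed sensor probe, 102 mm long, 24 mm flange, lying on the test plate opposite the stopper; origin 12 mm below its axis.

How it is judged:
By the outcome, as a careful person would: the job done as asked, in the order asked, and still so for the second after the job is handed in, with the robot touching nothing.
It also fails if it takes over 61 s, if anything falls off the work surface, if the arm or the gripper's body presses on something with over 40 N, if the wrist force passes 120 N, or if a joint passes its speed limit or range.

## Working session

There is one attempt and no reset: what is moved stays moved. The work goes in short steps, Python scripts to look and compute and a tool call to move; the robot and the scene stay as the last step left them, time stands still between calls to the robot, and variables do not carry over. Pictures are saved under pics/ and viewed, and the job is handed in when it is done.

Besides the shell and the picture viewer there is one more tool, called as name(argument=value, ...) on one line, values as JSON. drive_tool: Moves the arm, as the interface text tells. Its arguments: {"type":"object","properties":{"series":{"type":"array"},"squeeze":{"type":"number"}},"required":["series"]}

```bash
ls; mkdir -p pics; python3 - <<'E'
from bench import robot
import cv2,json,pickle
print(robot.read_state())
for n in("side","top"):
    f=robot.grab_frame(n); cv2.imwrite(f"pics/{n}0.png",f["image"]); pickle.dump(f,open(f"{n}0.pkl","wb"))
    print({k:v for k,v in f.items() if k!="image"})
E
```

```text
pics
{'time': 0.0, 'joint_positions': array([-1.37150125e+00,  2.07428324e-01,  1.54295716e+00, -4.58996876e-05,
        1.39344520e+00, -1.50533314e-01]), 'qd': array([ 0.00116619,  0.00150654, -0.00090172, -0.0003058 ,  0.00083126,
       -0.00086713]), 'joint_efforts': array([-9.14590491e-04, -3.83041799e+01, -2.91595942e+01, -2.60968645e-04,
        1.05871505e-02, -4.75753112e-06]), 'tcp_pos': array([ 0.19696728, -0.53983172,  0.40351904]), 'tool_rot': array([-1.11812856e-03,  9.84740149e-01,  1.74027547e-01, -4.98583970e-05]), 'ft_force': array([0.66812817, 0.22752008, 1.10254662]), 'torque': array([-0.00307534, -0.02949369,  0.01456277]), 'finger_gap': 0.08517453976981221}
{'fx': 469.34383562469776, 'fy': 469.34383562469776, 'cx': 255.71571487583913, 'cy': 192.11133845064617, 'dist_coeffs': array([-0.1096791,  0.       ,  0.       ,  0.       ,  0.       ]), 'cam_to_world': array([[ 0.9549229 , -0.21966462,  0.19967399,  0.33617954],
       [-0.2963927 , -0.74300216,  0.60008262, -0.70154279],
       [ 0.01654128, -0.63221455, -0.77461677,  1.02708298],
       [ 0.        ,  0.        ,  0.        ,  1.        ]])}
{'fx': 402.1493363826095, 'fy': 402.1493363826095, 'cx': 254.18096052231982, 'cy': 189.772402159266, 'dist_coeffs': array([-0.01776001,  0.        ,  0.        ,  0.        ,  0.        ]), 'cam_to_world': array([[-8.19243666e-04, -9.75588368e-01,  2.19605705e-01,
         3.31546313e-01],
       [-9.99986018e-01,  1.94652517e-03,  4.91688092e-03,
         2.93220857e-02],
       [-5.22431986e-03, -2.19598606e-01, -9.75576321e-01,
         1.13101628e+00],
       [ 0.00000000e+00,  0.00000000e+00,  0.00000000e+00,
         1.00000000e+00]])}
```

View pics/side0.png

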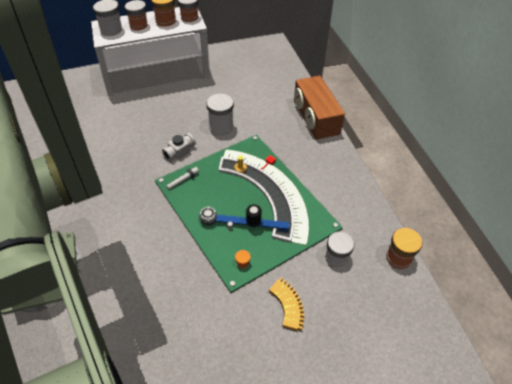

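View pics/top0.png

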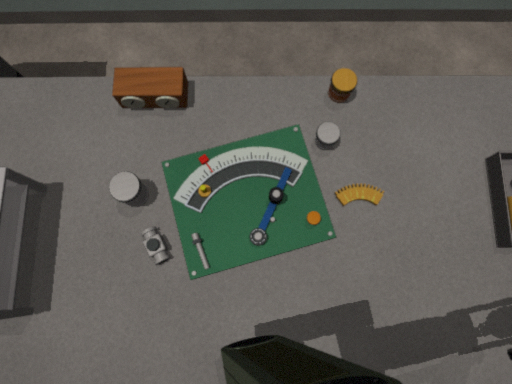

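The side view shows the plate with its pivot near (208,215), roller near (254,215) and telltale near (240,162). In the top view the pivot is near (259,237), roller (276,195), telltale (205,189) and red clip (205,160). I'll enlarge these next.

```bash
python3 - <<'E'
import cv2
t=cv2.imread("pics/top0.png"); s=cv2.imread("pics/side0.png")
def crop(im,x,y,w,h,k,n):
    c=cv2.resize(im[y:y+h,x:x+w],None,fx=k,fy=k,interpolation=cv2.INTER_CUBIC)
    for i in range(0,w,10):
        cv2.line(c,(i*k,0),(i*k,4 if i%50 else 10),(255,255,255),1)
        if i%20==0: cv2.putText(c,str(x+i),(i*k,20),0,.35,(255,255,255),1)
    for i in range(0,h,10):
        cv2.line(c,(0,i*k),(6,i*k),(255,255,255),1)
        if i%20==0: cv2.putText(c,str(y+i),(8,i*k+4),0,.35,(255,255,255),1)
    cv2.imwrite(n,c)
crop(t,155,120,190,148,4,"pics/t0c.png")
crop(s,150,125,195,145,4,"pics/s0c.png")
E
```

```text
(no output)
```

View pics/t0c.png

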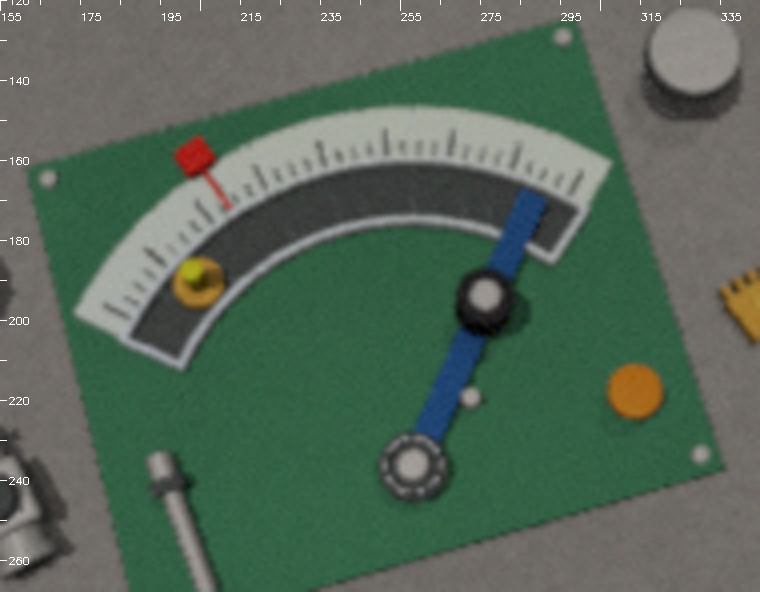

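View pics/s0c.png

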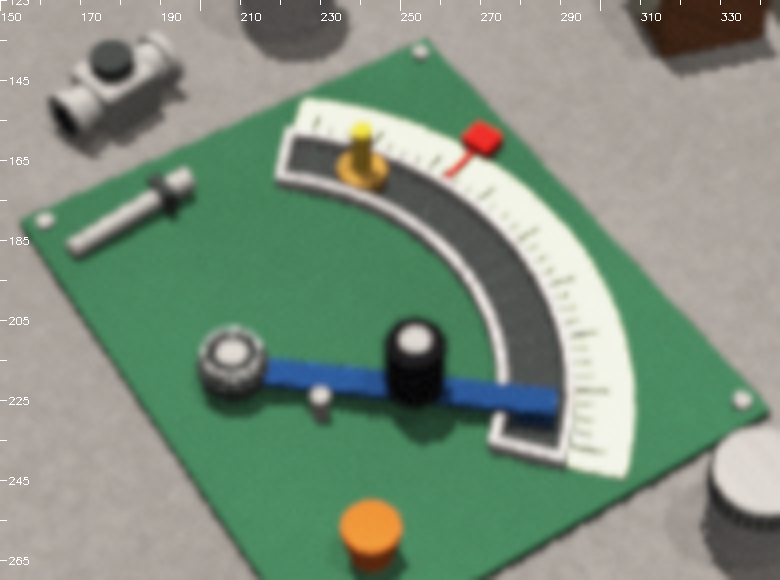

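```bash
cat > h.py <<'E'
import numpy as np, cv2, pickle
from scipy.optimize import least_squares
def proj(f,P):
    M=np.linalg.inv(f["cam_to_world"]); P=np.atleast_2d(P).astype(float)
    K=np.array([[f["fx"],0,f["cx"]],[0,f["fy"],f["cy"]],[0,0,1]])
    return cv2.projectPoints(P@M[:3,:3].T+M[:3,3],np.zeros(3),np.zeros(3),K,f["dist_coeffs"])[0].reshape(-1,2)
def ray(f,uv,z):
    K=np.array([[f["fx"],0,f["cx"]],[0,f["fy"],f["cy"]],[0,0,1]])
    n=cv2.undistortPoints(np.array([[uv]],float),K,f["dist_coeffs"]).ravel()
    T=f["cam_to_world"]; d=T[:3,:3]@[n[0],n[1],1]; o=T[:3,3]
    return o+d*(z-o[2])/d[2]
def w(p,xyz):
    c,s=np.cos(p[2]),np.sin(p[2]); x=np.atleast_2d(xyz)
    return np.c_[p[0]+c*x[:,0]-s*x[:,1],p[1]+s*x[:,0]+c*x[:,1],x[:,2]]
def fx(p,W):
    c,s=np.cos(p[2]),np.sin(p[2]); d=np.asarray(W)[:2]-p[:2]; q=np.array([c*d[0]+s*d[1],-s*d[0]+c*d[1]])
    return np.hypot(*q), np.arctan2(q[1],q[0])
E
python3 - <<'E'
from h import *
t=pickle.load(open("top0.pkl","rb"));s=pickle.load(open("side0.pkl","rb"))
ct=lambda x,y:(155+x/4,120+y/4); cs=lambda x,y:(150+x/4,125+y/4)
T=[((.29,.21,.01),ct(28,168)),((.29,-.21,.01),ct(577,22)),((-.06,-.21,.01),ct(725,467))]
S=[((-.06,.21,.01),cs(22,222)),((.29,.21,.01),cs(430,40)),((.29,-.21,.01),cs(768,412))]
def fit(*obs):
    def r(p): return np.concatenate([(proj(f,w(p,[a for a,_ in o]))-[b for _,b in o]).ravel() for f,o in obs])
    q=least_squares(r,[.45,0,.2]); return q.x,q.fun
for n,o in (("top",[(t,T)]),("side",[(s,S)]),("both",[(t,T),(s,S)])):
    p,e=fit(*o); print(n,p,np.round(e,1))
np.save("p.npy",p)
for nm,f,uv,z in [("stem",t,ct(193,271),.064),("stem",s,cs(361,129),.064),("puck t",t,ct(199,283),.02),("roller",t,ct(486,295),.078),("roller",s,cs(415,340),.078),
  ("mk",t,ct(229,208),.016),("mk",t,ct(205,172),.016),("mk",s,cs(447,177),.016),("mk",s,cs(470,154),.016),("pivot",t,ct(413,463),.04),("pivot",s,cs(232,352),.04),
  ("tick.0",t,ct(387,130),.01),("tickB",t,ct(322,143),.01)]:
    W=ray(f,uv,z); print(nm,np.round(W,4),np.round(fx(p,W),4))
E
```

```text
top [0.44632049 0.02344518 0.27803378] [-0.6 -0.1  0.  -1.2  0.6  1.1]
side [0.44823941 0.02580138 0.27168141] [-1.  -0.7 -0.3 -0.4  1.2  0.6]
both [0.44743254 0.024602   0.27400248] [-0.7 -0.8  0.1 -1.4  0.2  1.  -1.4 -0.3 -0.7 -0.2  1.1  0.8]
stem [0.5777 0.1735 0.064 ] [0.1978 0.5782]
stem [0.5802 0.1781 0.064 ] [0.203  0.5836]
puck t [0.5791 0.175  0.02  ] [0.1998 0.5776]
roller [ 0.5575 -0.0251  0.078 ] [ 0.1208 -0.6981]
roller [ 0.5587 -0.0207  0.078 ] [ 0.1202 -0.6608]
mk [0.6351 0.1554 0.016 ] [0.2287 0.3345]
mk [0.6621 0.1733 0.016 ] [0.2611 0.3319]
mk [0.6389 0.1584 0.016 ] [0.2336 0.336 ]
mk [0.662  0.1753 0.016 ] [0.2622 0.3382]
pivot [0.4493 0.0239 0.04  ] [ 0.002  -0.6331]
pivot [0.4499 0.0311 0.04  ] [0.007  0.9381]
tick.0 [0.6954 0.042  0.01  ] [ 0.2486 -0.2041]
tickB [0.6856 0.0893 0.01  ] [ 0.2468 -0.0087]
```

```bash
cat > cal.py <<'E'
from h import *
p=np.load("p.npy")
def arc(r,a,b,z,n=80):
    th=np.linspace(a,b,n); return np.c_[r*np.cos(th),r*np.sin(th),np.full(n,z)]
def poly(r0,r1,a,b,z): return np.r_[arc(r0,a,b,z),arc(r1,b,a,z)]
def render(f):
    k=8; im=np.full((384*k//2,512*k//2),128,np.uint8); k=4
    def fill(P,v):
        q=proj(f,w(p,P)); q=(q+.5)*k-.5
        cv2.fillPoly(im,[np.round(q*16).astype(np.int32)],int(v),cv2.LINE_AA,4)
    G=cv2.cvtColor(f["image"],cv2.COLOR_BGR2GRAY)
    fill(np.array([[-.06,-.21,.01],[.29,-.21,.01],[.29,.21,.01],[-.06,.21,.01]]),70)
    fill(poly(.226,.265,-.86,.86,.0105),205)
    fill(poly(.175,.225,-.885,.885,.022),200)
    fill(poly(.18,.22,-.86,.86,.016),55)
    im=cv2.resize(im,None,fx=.25,fy=.25,interpolation=cv2.INTER_AREA)
    return cv2.GaussianBlur(im,(0,0),.8),G
if __name__=="__main__":
    for n in("top","side"):
        f=pickle.load(open(n+"0.pkl","rb")); R,G=render(f)
        m=np.zeros_like(G); q=proj(f,w(p,np.array([[-.0,-.225,.01],[.30,-.225,.01],[.30,.225,.01],[-.0,.225,.01]])))
        cv2.fillPoly(m,[q.astype(np.int32)],255)
        W=np.eye(2,3,dtype=np.float32)
        cc,W=cv2.findTransformECC(R,G,W,cv2.MOTION_AFFINE,(3,300,1e-7),m,3)
        print(n,cc,W.round(4).tolist()); np.save(n+"W.npy",W)  # model px -> image px
        ov=G.copy(); c=cv2.resize(cv2.cvtColor(ov,cv2.COLOR_GRAY2BGR),None,fx=5,fy=5,interpolation=cv2.INTER_CUBIC)
        def dl(P,col):
            u=proj(f,w(p,P)); u=u@W[:,:2].T+W[:,2]; u=(u+.5)*5-.5
            cv2.polylines(c,[np.round(u*16).astype(np.int32)],False,col,1,cv2.LINE_AA,4)
        dl(np.array([[-.06,-.21,.01],[.29,-.21,.01],[.29,.21,.01],[-.06,.21,.01],[-.06,-.21,.01]]),(0,0,255))
        for r in(.226,.265): dl(arc(r,-.86,.86,.0105),(0,0,255))
        for a in np.arange(-.8,.81,.2): dl(np.array([[r*np.cos(a),r*np.sin(a),.0105] for r in(.228,.265)]),(255,0,0))
        for r in(.175,.225): dl(arc(r,-.86,.86,.022),(0,255,255))
        x,y=(155,120) if n=="top" else (190,130)
        cv2.imwrite(f"pics/ov_{n}.png",c[y*5:y*5+595,x*5:x*5+795])
E
python3 cal.py
```

```text
top 0.9278129130635656 [[0.9991999864578247, -0.004000000189989805, 0.13449999690055847], [-0.014800000004470348, 0.9757000207901001, 6.854300022125244]]
side 0.8640506052456528 [[0.9746999740600586, 0.026499999687075615, 1.833899974822998], [-0.0005000000237487257, 1.010200023651123, -3.720599889755249]]
```

```bash
sleep 0
```

```text
(no output)
```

View pics/ov_top.png

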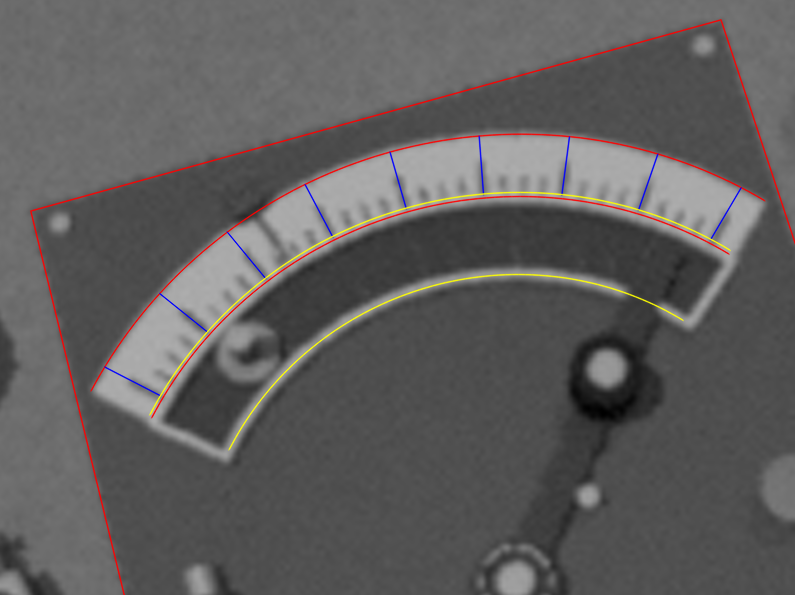

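View pics/ov_side.png

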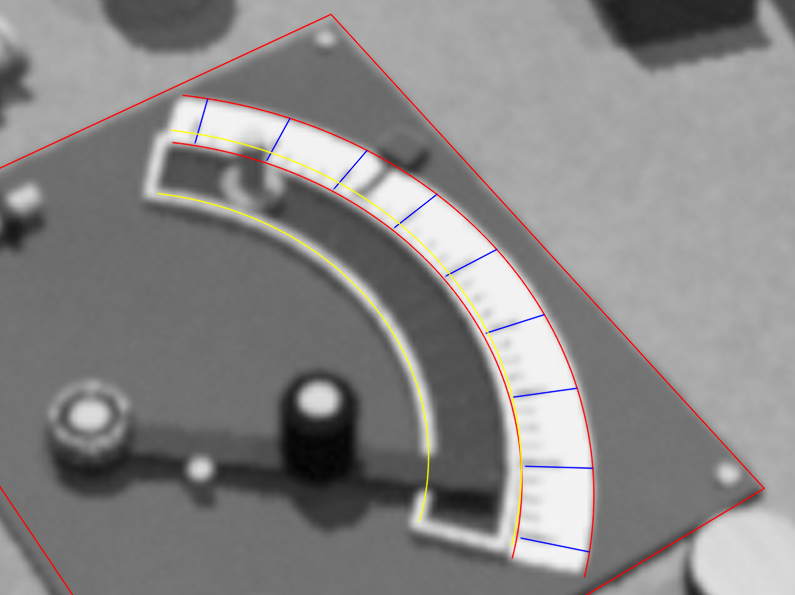

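```bash
cat > cal2.py <<'E'
from cal import *
from scipy.spatial.transform import Rotation as Ro
def adj(f,c):
    g=dict(f); D=np.eye(4); D[:3,:3]=Ro.from_rotvec(c[:3]).as_matrix(); D[:3,3]=c[3:]
    g["cam_to_world"]=f["cam_to_world"]@D; return g
def rend(g,p,box):
    x0,y0,x1,y1=box; k=6; im=np.full(((y1-y0)*k,(x1-x0)*k),110,np.uint8)
    def fill(P,v):
        q=proj(g,w(p,P))-[x0,y0]; q=(q+.5)*k-.5
        cv2.fillPoly(im,[np.round(q*64).astype(np.int32)],int(v),cv2.LINE_AA,6)
    fill(np.array([[-.06,-.21,.01],[.29,-.21,.01],[.29,.21,.01],[-.06,.21,.01]]),75)
    fill(poly(.225,.265,-.86,.86,.0105),210)
    for i in range(-16,17):
        a=i*.05; r1=.244 if i%4==0 else .236; h=.0007/.232
        fill(np.array([[r*np.cos(b),r*np.sin(b),.0105] for r,b in((.229,a-h),(r1,a-h),(r1,a+h),(.229,a+h))]),60)
    fill(poly(.175,.225,-.885,.885,.022),200)
    fill(poly(.18,.22,-.86,.86,.022),55)
    im=cv2.resize(im,None,fx=1/k,fy=1/k,interpolation=cv2.INTER_AREA).astype(float)
    return cv2.GaussianBlur(im,(0,0),.7)
if __name__=="__main__":
    F={n:pickle.load(open(n+"0.pkl","rb")) for n in("top","side")}
    B={"top":(150,110,350,290),"side":(145,120,355,300)}
    A={}
    for n in F:
        x0,y0,x1,y1=B[n]; G=cv2.cvtColor(F[n]["image"],cv2.COLOR_BGR2GRAY).astype(float)[y0:y1,x0:x1]
        m=np.zeros((384,512),np.uint8)
        cv2.fillPoly(m,[proj(F[n],w(p,np.array([[-.065,-.215,.01],[.295,-.215,.01],[.295,.215,.01],[-.065,.215,.01]]))).astype(np.int32)],255)
        if n=="top":
            ex=[((203,186),11),((205,160),9),((210,168),5),((276,195),13),((258,237),12),((313,218),9),((202,250),14),((328,134),14),((198,240),12),((207,265),12)]; ln=[((258,237),(292,165))]
        else:
            ex=[((240,165),11),((270,160),9),((264,166),5),((254,215),15),((209,215),13),((242,259),12),((180,179),20),((341,245),22),((220,112),22)]; ln=[((208,215),(292,225)),]
        for c,r in ex: cv2.circle(m,c,r,0,-1)
        for a,b in ln: cv2.line(m,a,b,0,17)
        A[n]=(G,cv2.GaussianBlur(m,(0,0),1)[y0:y1,x0:x1]>128)
    def res(v):
        out=[]
        for i,n in enumerate(("top","side")):
            c=v[3+6*i:9+6*i]*1e-3; G,m=A[n]
            R=rend(adj(F[n],c),p+v[:3]*1e-3,B[n])
            # per-class gains: linear fit
            X=np.c_[R[m],np.ones(m.sum())]; y=G[m]; s=np.linalg.lstsq(X,y,rcond=None)[0]
            out.append((X@s-y)/10)
        pri=np.concatenate([v[3:6]/2,v[6:9]/2,v[9:12]/2,v[12:15]/2])*3
        return np.concatenate(out+[pri])
    q=least_squares(res,np.zeros(15),diff_step=None,loss="soft_l1",method="trf",x_scale=1.,jac=lambda v:np.array([(res(v+.5*e)-res(v-.5*e)) for e in np.eye(15)]).T)
    print(q.cost,q.x.round(2)); P=p+q.x[:3]*1e-3; print(P)
    C={n:adj(F[n],q.x[3+6*i:9+6*i]*1e-3) for i,n in enumerate(("top","side"))}
    pickle.dump((P,{n:C[n]["cam_to_world"] for n in C}),open("cal.pkl","wb"))
    for n in C:
        f=C[n]; x,y=(155,120) if n=="top" else (190,130)
        c=cv2.resize(f["image"],None,fx=5,fy=5,interpolation=cv2.INTER_CUBIC)
        def dl(Q,col):
            u=(proj(f,w(P,Q))+.5)*5-.5
            cv2.polylines(c,[np.round(u*16).astype(np.int32)],False,col,1,cv2.LINE_AA,4)
        dl(np.array([[-.06,-.21,.01],[.29,-.21,.01],[.29,.21,.01],[-.06,.21,.01],[-.06,-.21,.01]]),(0,0,255))
        dl(arc(.265,-.86,.86,.0105),(0,0,255))
        for a in np.arange(-.8,.81,.2): dl(np.array([[r*np.cos(a),r*np.sin(a),.0105] for r in(.244,.265)]),(255,0,0))
        for r in(.18,.22): dl(arc(r,-.86,.86,.022),(0,255,255))
        cv2.imwrite(f"pics/ov2_{n}.png",c[y*5:y*5+595,x*5:x*5+795])
E
time python3 cal2.py
```

```text
6996.368002100711 [ 0.3  -0.51  3.88  0.07  1.39  0.27 -0.    1.44 -0.16 -1.28  0.12  2.44
  0.73  2.74  2.76]
[0.44772764 0.0240953  0.2778779 ]
real	0m16.597s
user	0m20.075s
sys	0m0.447s
```

View pics/ov2_top.png

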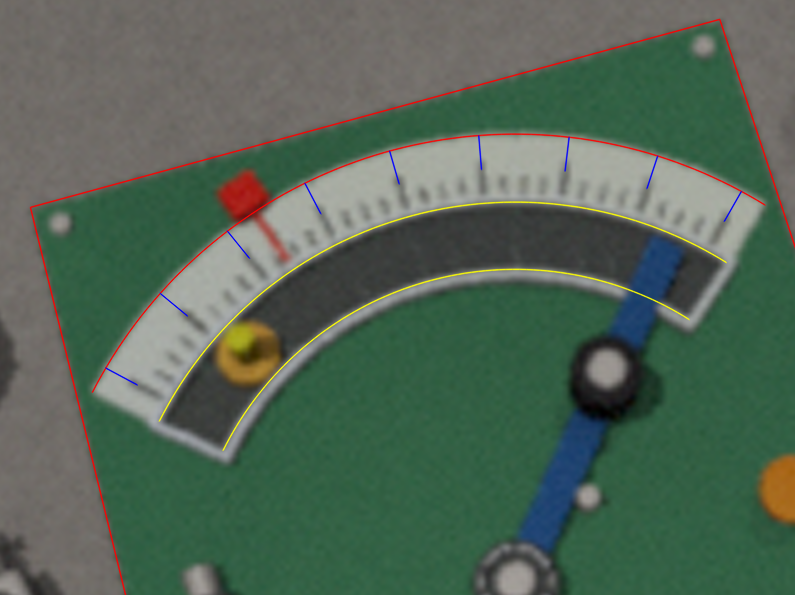

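View pics/ov2_side.png

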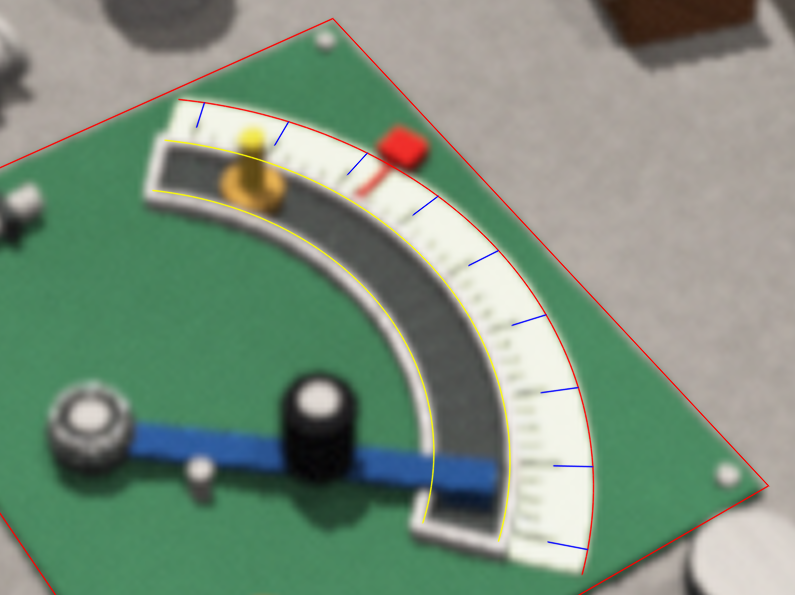

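```bash
cat > m.py <<'E'
from h import *
P,CW=pickle.load(open("cal.pkl","rb"))
F={}
for n in("top","side"):
    F[n]=pickle.load(open(n+"0.pkl","rb")); F[n]["cam_to_world"]=CW[n]
O={"top":(155,120),"side":(190,130)}
def px(n,X,Y,o=None,k=5):
    o=o or O[n]; return ((X+.5)/k-.5+o[0],(Y+.5)/k-.5+o[1])
def at(n,X,Y,z,o=None,k=5):
    W=ray(F[n],px(n,X,Y,o,k),z); return np.round(W,4),np.round(fx(P,W),4)
E
python3 - <<'E'
from m import *
for a in [("mk","top",262,222,.016),("mk","top",285,260,.016),("mk","side",387,168,.016),("mk","side",360,194,.016),
("stem","top",241,338,.064),("stem","side",252,136,.064),("puck","top",248,352,.022),("puck","side",252,188,.018),("roller","top",607,369,.078),("roller","side",320,399,.078),("pivotcap","top",516,580,.04),("pivotcap","side",90,414,.04)]:
    print(a[0],a[1],*at(*a[1:]))
print(w(P,[[.2*np.cos(.58),.2*np.sin(.58),0]]))
E
```

```text
mk top [0.6577 0.1694 0.016 ] [0.2553 0.3275]
mk top [0.6349 0.1556 0.016 ] [0.2288 0.3346]
mk side [0.6599 0.1704 0.016 ] [0.2578 0.3257]
mk side [0.6386 0.1554 0.016 ] [0.2317 0.3249]
stem top [0.5778 0.1732 0.064 ] [0.1979 0.5755]
stem side [0.5795 0.1736 0.064 ] [0.1993 0.5707]
puck top [0.5794 0.1747 0.022 ] [0.2001 0.5743]
puck side [0.5796 0.176  0.018 ] [0.2012 0.5778]
roller top [ 0.5571 -0.0253  0.078 ] [ 0.12  -0.702]
roller side [ 0.5581 -0.024   0.078 ] [ 0.1204 -0.6886]
pivotcap top [0.4483 0.0236 0.04  ] [ 8.000e-04 -9.198e-01]
pivotcap side [0.4492 0.0283 0.04  ] [0.0045 0.9621]
[[0.57853649 0.17538657 0.        ]]
```

```bash
cat >> m.py <<'E'
from scipy.spatial.transform import Rotation as Ro
def down(yaw): # tool y at world yaw, z down
    y=np.array([np.cos(yaw),np.sin(yaw),0]); z=np.array([0,0,-1.]); return Ro.from_matrix(np.c_[np.cross(y,z),y,z])
def cur(st):
    q=st["tool_rot"]; return st["tcp_pos"],Ro.from_quat([q[1],q[2],q[3],q[0]])
def rel(st,pos,yaw):
    t,R=cur(st); d=R.inv().apply(np.asarray(pos)-t); r=(R.inv()*down(yaw)).as_rotvec(degrees=True)
    return np.round(d*1000,1),np.round(r,1)
def fw(r,a,z): return w(P,[[r*np.cos(a),r*np.sin(a),z]])[0]
E
python3 - <<'E'
from m import *
from bench import robot
st=robot.read_state()
for z in(.33,.26,.205): print(rel(st,fw(.2,.575,z),P[2]+.575))
E
```

```text
(array([ 604. , -540.1,   74.9]), array([-1.000e-01, -1.000e-01, -1.188e+02]))
(array([ 604. , -540. ,  144.9]), array([-1.000e-01, -1.000e-01, -1.188e+02]))
(array([ 604. , -539.9,  199.9]), array([-1.000e-01, -1.000e-01, -1.188e+02]))
```

drive_tool(series=[{"grip": 0.2, "slide": [0.604, -0.54, 0.075], "delta_rot": [0, 0, -119]}, {"grip": 0.2, "slide": [0.604, -0.54, 0.075], "delta_rot": [0, 0, -119]}, {"grip": 0.2, "slide": [0.604, -0.54, 0.075], "delta_rot": [0, 0, -119]}, {"grip": 0.2, "slide": [0.604, -0.54, 0.075], "delta_rot": [0, 0, -119]}, {"grip": 0.2, "slide": [0.604, -0.54, 0.075], "delta_rot": [0, 0, -119]}, {"grip": 0.2, "slide": [0.604, -0.54, 0.075], "delta_rot": [0, 0, -119]}, {"grip": 0.2, "slide": [0.604, -0.54, 0.075], "delta_rot": [0, 0, -119]}, {"grip": 0.2, "slide": [0.604, -0.54, 0.075], "delta_rot": [0, 0, -119]}, {"grip": 0.2, "slide": [0.604, -0.54, 0.075], "delta_rot": [0, 0, -119]}, {"grip": 0.2, "slide": [0.604, -0.54, 0.075], "delta_rot": [0, 0, -119]}, {"grip": 0.2, "slide": [0.604, -0.54, 0.075], "delta_rot": [0, 0, -119]}, {"grip": 0.2, "slide": [0.604, -0.54, 0.075], "delta_rot": [0, 0, -119]}, {"grip": 0.2, "slide": [0.604, -0.54, 0.075], "delta_rot": [0, 0, -119]}, {"grip": 0.2, "slide": [0.604, -0.54, 0.075], "delta_rot": [0, 0, -119]}, {"grip": 0.2, "slide": [0.604, -0.54, 0.075], "delta_rot": [0, 0, -119]}, {"grip": 0.2, "slide": [0.604, -0.54, 0.1], "delta_rot": [0, 0, -119]}], squeeze=25)

```text
time: 2.1
tcp_pos: [0.5801, 0.173, 0.307]
tool_rot: [0.002, 0.351, 0.937, 0.001]
ft_force: [0.2, 0.4, -0.2]
finger_gap: 0.0511
```

```bash
cat > s.py <<'E'
from m import *
from bench import robot
st=robot.read_state()
t,R=cur(st); y=R.as_matrix()[:,1]; z=R.as_matrix()[:,2]
g=t+.155*z
print("t",st["time"],"tcp",t.round(4),"tooly yaw-P",round(np.arctan2(y[1],y[0])-P[2],4),"z",z.round(4),"grasp r,a",np.round(fx(P,g),4),"z",g[2].round(4),"F",st["ft_force"].round(2),"gap",round(st["finger_gap"],4))
E
cat s.py > a.py; echo 'print(rel(st,fw(.2,.575,.204),P[2]+.575))'>>a.py; python3 a.py
```

```text
t 2.1 tcp [0.5801 0.173  0.307 ] tooly yaw-P 0.5766 z [ 5.4e-03  3.0e-04 -1.0e+00] grasp r,a [0.1998 0.563 ] z 0.152 F [ 0.21  0.43 -0.25] gap 0.0511
(array([  2.2,   0.4, 103. ]), array([0.2, 0.2, 0.1]))
```

drive_tool(series=[{"grip": 0.2, "slide": [0.002, 0, 0.05], "delta_rot": [0.2, 0.2, 0]}, {"grip": 0.2, "slide": [0.002, 0, 0.09], "delta_rot": [0.2, 0.2, 0]}, {"grip": 0.2, "slide": [0.002, 0, 0.103], "delta_rot": [0.2, 0.2, 0]}, {"grip": 0.2, "slide": [0.002, 0, 0.103], "delta_rot": [0.2, 0.2, 0]}, {"grip": -0.2, "slide": [0.002, 0, 0.103], "delta_rot": [0.2, 0.2, 0]}])

```text
time: 2.72
tcp_pos: [0.5791, 0.1751, 0.204]
tool_rot: [-0.0, 0.35, 0.937, -0.0]
ft_force: [-0.3, 0.6, -0.1]
finger_gap: 0.0349
```

```bash
cat >> m.py <<'E'
def snap(tag,x=None,k=5):
    from bench import robot
    for n in("top","side"):
        f=robot.grab_frame(n); x,y=O[n]
        c=cv2.resize(f["image"],None,fx=k,fy=k,interpolation=cv2.INTER_CUBIC)
        cv2.imwrite(f"pics/{tag}_{n}.png",c[y*k:y*k+595,x*k:x*k+795]); 
E
echo 'snap("a1")'>>s.py; python3 s.py
```

```text
t 2.725 tcp [0.5791 0.1751 0.204 ] tooly yaw-P 0.5774 z [-8.e-04  2.e-04 -1.e+00] grasp r,a [0.2001 0.5776] z 0.049 F [-0.3   0.57 -0.15] gap 0.0349
```

View pics/a1_side.png

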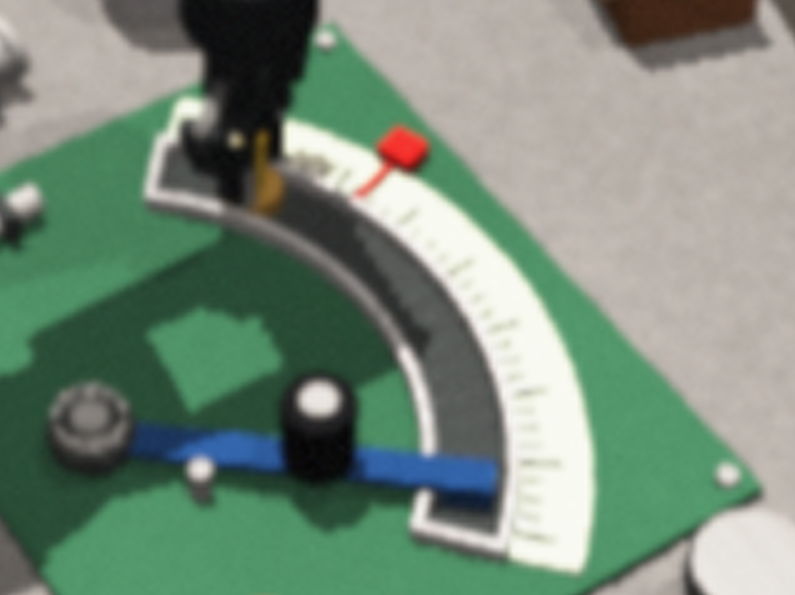

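View pics/a1_top.png

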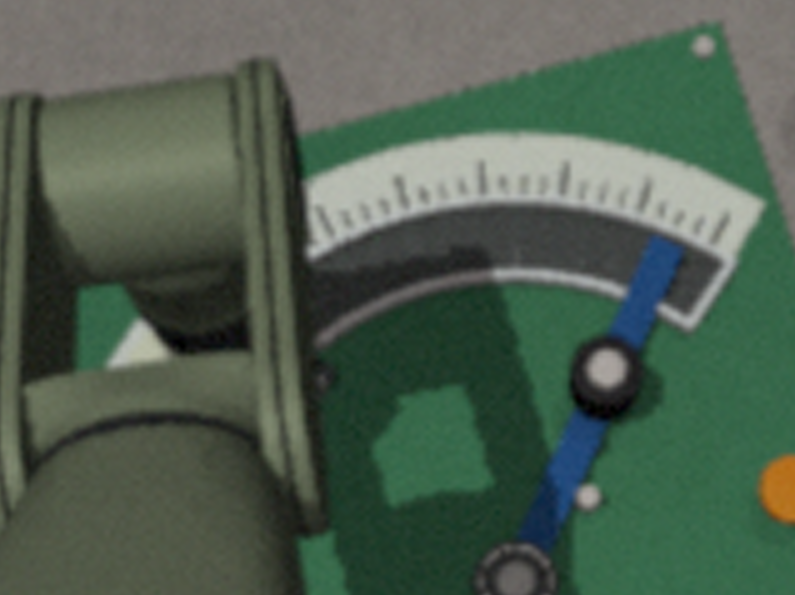

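The side view shows the stem between the fingers at (262,160) with the puck seated in the track. The top view is blocked by the wrist. Closing on the stem.

drive_tool(series=[{"grip": -1, "slide": [0, 0, 0], "delta_rot": [0, 0, 0]}, {"grip": -1, "slide": [0, 0, 0], "delta_rot": [0, 0, 0]}, {"grip": -1, "slide": [0, 0, 0], "delta_rot": [0, 0, 0]}, {"grip": -1, "slide": [0, 0, 0], "delta_rot": [0, 0, 0]}], squeeze=25)

```text
time: 3.32
tcp_pos: [0.5793, 0.1762, 0.2034]
tool_rot: [-0.0, 0.35, 0.937, 0.001]
ft_force: [3.3, 4.1, 4.7]
finger_gap: 0.0152
```

```bash
sed -i '$d' s.py; cat s.py > a.py; cat >> a.py <<'E'
# arc moves
for a in np.arange(.5,-.56,-.075): print(round(a,3),*[v.tolist() for v in rel(st,fw(.2,a+0.0,.204),P[2]+a)])
E
python3 a.py
```

```text
t 3.325 tcp [0.5793 0.1762 0.2034] tooly yaw-P 0.5781 z [-1.0e-04  1.4e-03 -1.0e+00] grasp r,a [0.2012 0.5806] z 0.0484 F [3.25 4.14 4.65] gap 0.0152
0.5 [-16.0, -1.7, -0.6] [0.1, -0.1, 4.5]
0.425 [-30.9, -3.4, -0.7] [0.1, -0.1, 8.8]
0.35 [-45.6, -6.2, -0.7] [0.1, -0.1, 13.1]
0.275 [-60.0, -10.2, -0.7] [0.1, -0.1, 17.4]
0.2 [-74.2, -15.2, -0.7] [0.0, -0.1, 21.7]
0.125 [-87.9, -21.2, -0.7] [0.0, -0.1, 26.0]
0.05 [-101.1, -28.3, -0.8] [0.0, -0.1, 30.3]
-0.025 [-113.8, -36.3, -0.8] [0.0, -0.1, 34.6]
-0.1 [-125.8, -45.3, -0.8] [0.0, -0.1, 38.8]
-0.175 [-137.1, -55.1, -0.8] [0.0, -0.1, 43.1]
-0.25 [-147.7, -65.8, -0.8] [0.0, -0.1, 47.4]
-0.325 [-157.4, -77.2, -0.9] [0.0, -0.1, 51.7]
-0.4 [-166.2, -89.3, -0.9] [0.0, -0.1, 56.0]
-0.475 [-174.1, -102.1, -0.9] [0.0, -0.1, 60.3]
-0.55 [-181.1, -115.4, -0.9] [0.0, -0.1, 64.6]
```

drive_tool(series=[{"grip": -1, "slide": [0, 0.0012, 0], "delta_rot": [0, 0, 0]}, {"grip": -1, "slide": [0, 0.0012, -0.0005], "delta_rot": [0, 0, 0]}, {"grip": -1, "slide": [0, 0.0012, -0.0005], "delta_rot": [0, 0, 0]}])

```text
time: 3.7
tcp_pos: [0.5796, 0.1765, 0.2033]
tool_rot: [-0.001, 0.35, 0.937, -0.0]
ft_force: [2.9, 3.0, 6.0]
finger_gap: 0.0151
```

```bash
python3 a.py
```

```text
t 3.7 tcp [0.5796 0.1765 0.2033] tooly yaw-P 0.5781 z [-1.8e-03  1.0e-04 -1.0e+00] grasp r,a [0.2014 0.5807] z 0.0483 F [2.9  3.05 6.  ] gap 0.0151
0.5 [-15.9, -2.1, -0.7] [-0.1, -0.1, 4.5]
0.425 [-30.8, -3.9, -0.7] [-0.1, -0.1, 8.8]
0.35 [-45.5, -6.7, -0.7] [-0.1, -0.1, 13.1]
0.275 [-60.0, -10.7, -0.8] [-0.1, -0.1, 17.4]
0.2 [-74.1, -15.7, -0.8] [-0.1, -0.1, 21.7]
0.125 [-87.9, -21.7, -0.8] [-0.1, -0.1, 26.0]
0.05 [-101.1, -28.8, -0.8] [-0.1, -0.1, 30.3]
-0.025 [-113.7, -36.8, -0.8] [-0.1, -0.1, 34.6]
-0.1 [-125.8, -45.8, -0.8] [-0.1, -0.1, 38.9]
-0.175 [-137.1, -55.6, -0.8] [-0.1, -0.1, 43.1]
-0.25 [-147.6, -66.3, -0.8] [-0.1, -0.1, 47.4]
-0.325 [-157.4, -77.7, -0.8] [-0.1, -0.0, 51.7]
-0.4 [-166.2, -89.8, -0.8] [-0.1, -0.0, 56.0]
-0.475 [-174.1, -102.6, -0.8] [-0.1, -0.0, 60.3]
-0.55 [-181.0, -115.9, -0.8] [-0.1, -0.0, 64.6]
```

```bash
cat s.py > a.py; cat >> a.py <<'E'
t0=.5807
for i in range(1,23):
    a=t0-.05*i; d,r=rel(st,fw(.201,a,st["tcp_pos"][2]+.0003)+np.r_[t[:2]-g[:2],0],P[2]+.578-.05*i); print(i,round(a,3),(d/1000).round(4).tolist(),r[2])
E
python3 a.py
```

```text
t 3.7 tcp [0.5796 0.1765 0.2033] tooly yaw-P 0.5781 z [-1.8e-03  1.0e-04 -1.0e+00] grasp r,a [0.2014 0.5807] z 0.0483 F [2.9  3.05 6.  ] gap 0.0151
1 0.531 [-0.0101, -0.0006, -0.0003] 2.9
2 0.481 [-0.0201, -0.0013, -0.0003] 5.7
3 0.431 [-0.03, -0.0025, -0.0003] 8.6
4 0.381 [-0.0399, -0.0043, -0.0004] 11.5
5 0.331 [-0.0498, -0.0065, -0.0004] 14.3
6 0.281 [-0.0594, -0.0092, -0.0004] 17.2
7 0.231 [-0.069, -0.0124, -0.0004] 20.1
8 0.181 [-0.0783, -0.016, -0.0004] 22.9
9 0.131 [-0.0875, -0.0201, -0.0004] 25.8
10 0.081 [-0.0964, -0.0247, -0.0004] 28.7
11 0.031 [-0.1051, -0.0297, -0.0004] 31.5
12 -0.019 [-0.1136, -0.0352, -0.0004] 34.4
13 -0.069 [-0.1218, -0.041, -0.0004] 37.2
14 -0.119 [-0.1296, -0.0473, -0.0004] 40.1
15 -0.169 [-0.1372, -0.0539, -0.0004] 43.0
16 -0.219 [-0.1444, -0.061, -0.0004] 45.8
17 -0.269 [-0.1512, -0.0683, -0.0004] 48.7
18 -0.319 [-0.1577, -0.076, -0.0004] 51.6
19 -0.369 [-0.1637, -0.084, -0.0004] 54.4
20 -0.419 [-0.1694, -0.0923, -0.0004] 57.3
21 -0.469 [-0.1746, -0.1009, -0.0004] 60.2
22 -0.519 [-0.1794, -0.1097, -0.0004] 63.0
```

drive_tool(series=[{"grip": -1, "slide": [-0.01, -0.0006, -0.0004], "delta_rot": [0, 0, 2.9]}, {"grip": -1, "slide": [-0.02, -0.0013, -0.0004], "delta_rot": [0, 0, 5.7]}, {"grip": -1, "slide": [-0.03, -0.0025, -0.0004], "delta_rot": [0, 0, 8.6]}, {"grip": -1, "slide": [-0.04, -0.0043, -0.0004], "delta_rot": [0, 0, 11.5]}, {"grip": -1, "slide": [-0.0498, -0.0065, -0.0004], "delta_rot": [0, 0, 14.3]}, {"grip": -1, "slide": [-0.0594, -0.0092, -0.0004], "delta_rot": [0, 0, 17.2]}, {"grip": -1, "slide": [-0.069, -0.0124, -0.0004], "delta_rot": [0, 0, 20.1]}])

```text
time: 4.58
tcp_pos: [0.6225, 0.1235, 0.2034]
tool_rot: [-0.003, 0.509, 0.861, 0.0]
ft_force: [-1.6, 8.1, 8.7]
finger_gap: 0.0151
```

```bash
cat s.py > a.py; cat >> a.py <<'E'
snap("a2")
t0=.231; r0=np.arctan2(y[1],y[0])-P[2]
for i in range(1,15):
    a=t0-.05*i; d,r=rel(st,fw(.201,a,st["tcp_pos"][2]+.0003)+np.r_[t[:2]-g[:2],0],P[2]+.231-.05*i); print(i,round(a,3),(d/1000).round(4).tolist(),r[2])
E
python3 a.py
```

```text
t 4.575 tcp [0.6225 0.1235 0.2034] tooly yaw-P 0.2256 z [-0.0058  0.0038 -1.    ] grasp r,a [0.2006 0.2439] z 0.0484 F [-1.56  8.11  8.74] gap 0.0151
1 0.181 [-0.0126, 0.0003, -0.0004] 2.6
2 0.131 [-0.0227, -0.0004, -0.0004] 5.4
3 0.081 [-0.0326, -0.0016, -0.0005] 8.3
4 0.031 [-0.0425, -0.0033, -0.0005] 11.1
5 -0.019 [-0.0524, -0.0055, -0.0006] 14.0
6 -0.069 [-0.062, -0.0082, -0.0007] 16.9
7 -0.119 [-0.0716, -0.0113, -0.0007] 19.7
8 -0.169 [-0.0809, -0.015, -0.0007] 22.6
9 -0.219 [-0.0901, -0.0191, -0.0008] 25.5
10 -0.269 [-0.0991, -0.0236, -0.0008] 28.3
11 -0.319 [-0.1078, -0.0286, -0.0009] 31.2
12 -0.369 [-0.1163, -0.034, -0.0009] 34.1
13 -0.419 [-0.1245, -0.0399, -0.0009] 36.9
14 -0.469 [-0.1323, -0.0461, -0.001] 39.8
```

View pics/a2_side.png

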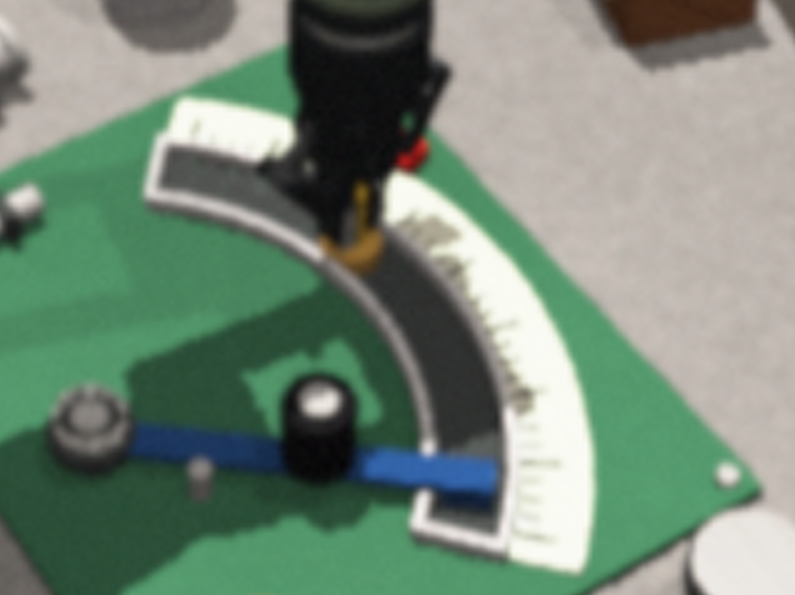

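drive_tool(series=[{"grip": -1, "slide": [-0.01, -0.0003, -0.001], "delta_rot": [0, 0, 2.9]}, {"grip": -1, "slide": [-0.02, -0.001, -0.001], "delta_rot": [0, 0, 5.7]}, {"grip": -1, "slide": [-0.03, -0.0023, -0.001], "delta_rot": [0, 0, 8.6]}, {"grip": -1, "slide": [-0.0399, -0.004, -0.001], "delta_rot": [0, 0, 11.5]}, {"grip": -1, "slide": [-0.0497, -0.0062, -0.001], "delta_rot": [0, 0, 14.3]}, {"grip": -1, "slide": [-0.0594, -0.009, -0.001], "delta_rot": [0, 0, 17.2]}, {"grip": -1, "slide": [-0.0689, -0.0122, -0.001], "delta_rot": [0, 0, 20.1]}, {"grip": -1, "slide": [-0.0783, -0.0159, -0.001], "delta_rot": [0, 0, 22.9]}, {"grip": -1, "slide": [-0.0874, -0.02, -0.001], "delta_rot": [0, 0, 25.8]}, {"grip": -1, "slide": [-0.0964, -0.0246, -0.001], "delta_rot": [0, 0, 28.6]}, {"grip": -1, "slide": [-0.1051, -0.0297, -0.001], "delta_rot": [0, 0, 31.5]}, {"grip": -1, "slide": [-0.1135, -0.0351, -0.001], "delta_rot": [0, 0, 34.4]}, {"grip": -1, "slide": [-0.1216, -0.041, -0.001], "delta_rot": [0, 0, 37.2]}, {"grip": -1, "slide": [-0.1295, -0.0473, -0.001], "delta_rot": [0, 0, 40.1]}, {"grip": -1, "slide": [-0.1295, -0.0473, -0.001], "delta_rot": [0, 0, 40.1]}])

```text
time: 6.55
tcp_pos: [0.6434, -0.0161, 0.2033]
tool_rot: [-0.001, 0.773, 0.634, -0.003]
ft_force: [-0.0, 0.2, 5.9]
finger_gap: 0.0152
```

```bash
cat s.py > a.py; cat >> a.py <<'E'
snap("a3")
E
python3 a.py
```

```text
t 6.55 tcp [ 0.6434 -0.0161  0.2033] tooly yaw-P -0.475 z [-0.0065 -0.002  -1.    ] grasp r,a [ 0.1989 -0.483 ] z 0.0483 F [-0.04  0.16  5.89] gap 0.0152
```

View pics/a3_side.png

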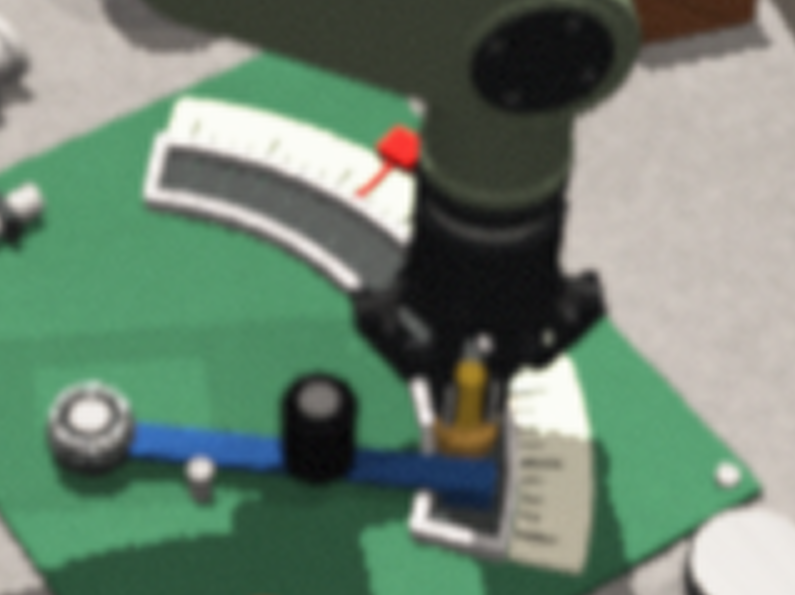

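View pics/a3_top.png

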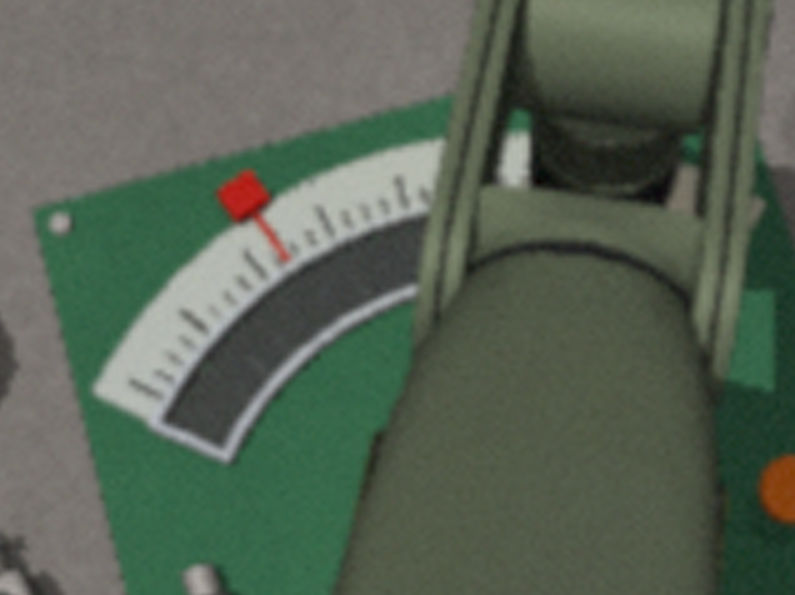

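drive_tool(series=[{"grip": -1, "slide": [-0.0035, 0, 0], "delta_rot": [0, 0, 1]}, {"grip": -1, "slide": [-0.007, -0.0001, 0], "delta_rot": [0, 0, 2]}, {"grip": -1, "slide": [-0.0105, -0.0003, 0], "delta_rot": [0, 0, 3]}, {"grip": -1, "slide": [-0.0105, -0.0003, 0], "delta_rot": [0, 0, 3]}, {"grip": -1, "slide": [-0.0105, -0.0003, 0], "delta_rot": [0, 0, 3]}])

```text
time: 7.28
tcp_pos: [0.6411, -0.0255, 0.2033]
tool_rot: [-0.002, 0.789, 0.614, -0.003]
ft_force: [0.3, 2.4, 4.6]
finger_gap: 0.0154
```

```bash
cat s.py > a.py; echo 'F=R.inv().apply(st["ft_force"]);print("F tool",F.round(2))'>>a.py; cp a.py s.py
python3 a.py
```

```text
t 7.275 tcp [ 0.6411 -0.0255  0.2033] tooly yaw-P -0.5265 z [-0.0065 -0.0011 -1.    ] grasp r,a [ 0.1987 -0.5311] z 0.0483 F [0.33 2.37 4.61] gap 0.0154
F tool [ 2.37 -0.29 -4.61]
```

drive_tool(series=[{"grip": -1, "slide": [-0.002, 0, 0], "delta_rot": [0, 0, 0.5]}, {"grip": -1, "slide": [-0.004, 0, 0], "delta_rot": [0, 0, 1]}, {"grip": -1, "slide": [-0.004, 0, 0], "delta_rot": [0, 0, 1]}])

```text
time: 7.65
tcp_pos: [0.6403, -0.0285, 0.2033]
tool_rot: [-0.002, 0.795, 0.607, -0.002]
ft_force: [1.4, 5.5, 4.5]
finger_gap: 0.0152
```

```bash
python3 s.py
```

```text
t 7.65 tcp [ 0.6403 -0.0285  0.2033] tooly yaw-P -0.5442 z [-5.7e-03  9.0e-04 -1.0e+00] grasp r,a [ 0.1988 -0.5452] z 0.0483 F [1.37 5.48 4.52] gap 0.0152
F tool [ 5.65 -0.15 -4.52]
```

drive_tool(series=[{"grip": -1, "slide": [-0.002, 0, 0], "delta_rot": [0, 0, 0.5]}, {"grip": -1, "slide": [-0.002, 0, 0], "delta_rot": [0, 0, 0.5]}, {"grip": -1, "slide": [-0.002, 0, 0], "delta_rot": [0, 0, 0.5]}])

```text
time: 8.02
tcp_pos: [0.6401, -0.0295, 0.2034]
tool_rot: [-0.002, 0.797, 0.603, -0.001]
ft_force: [2.9, 8.4, 5.6]
finger_gap: 0.0146
```

```bash
python3 s.py; python3 -c "
from m import *
snap('a4')"
```

```text
t 8.025 tcp [ 0.6401 -0.0295  0.2034] tooly yaw-P -0.5529 z [-0.0046  0.0027 -1.    ] grasp r,a [ 0.1989 -0.5487] z 0.0484 F [2.93 8.38 5.56] gap 0.0146
F tool [ 8.87  0.52 -5.55]
```

View pics/a4_side.png

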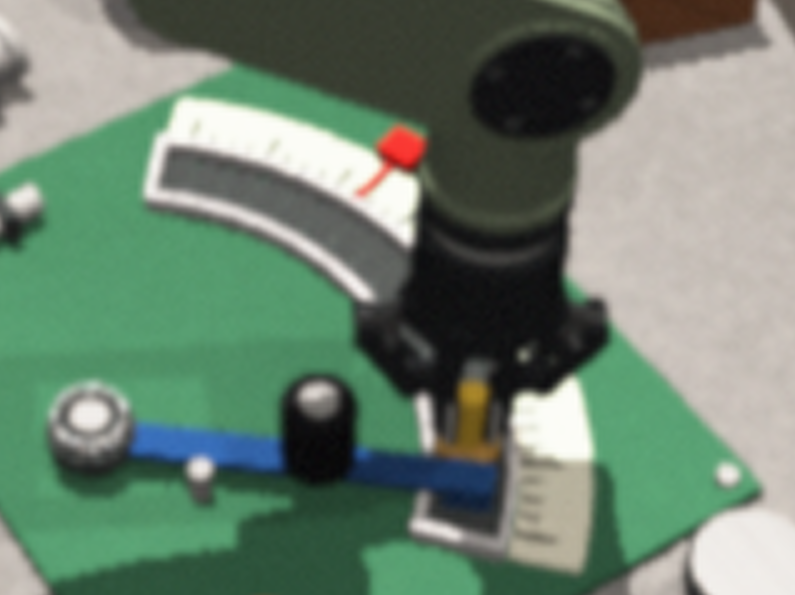

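drive_tool(series=[{"grip": -1, "slide": [-0.002, 0, 0], "delta_rot": [0, 0, 0]}, {"grip": -1, "slide": [-0.002, 0, 0], "delta_rot": [0, 0, 0]}, {"grip": -1, "slide": [-0.002, 0, 0], "delta_rot": [0, 0, 0]}])

```text
time: 8.5
tcp_pos: [0.6398, -0.0307, 0.2035]
tool_rot: [-0.003, 0.797, 0.603, -0.0]
ft_force: [3.9, 11.2, 4.7]
finger_gap: 0.0151
```

```bash
python3 s.py
```

```text
t 8.5 tcp [ 0.6398 -0.0307  0.2035] tooly yaw-P -0.553 z [-0.0039  0.0042 -1.    ] grasp r,a [ 0.1989 -0.5537] z 0.0485 F [ 3.85 11.21  4.69] gap 0.0151
F tool [11.85  0.64 -4.66]
```

drive_tool(series=[{"grip": -1, "slide": [0.003, 0, 0], "delta_rot": [0, 0, 0]}, {"grip": -1, "slide": [0.003, 0, 0], "delta_rot": [0, 0, 0]}])

```text
time: 8.75
tcp_pos: [0.6403, -0.0292, 0.2034]
tool_rot: [-0.002, 0.797, 0.604, -0.002]
ft_force: [2.6, 5.9, 5.7]
finger_gap: 0.0156
```

```bash
python3 s.py;  python3 -c "
from m import *
snap('a5')"
```

```text
t 8.75 tcp [ 0.6403 -0.0292  0.2034] tooly yaw-P -0.5522 z [-5.2e-03  8.0e-04 -1.0e+00] grasp r,a [ 0.199  -0.5484] z 0.0484 F [2.63 5.94 5.73] gap 0.0156
F tool [ 6.43  0.9  -5.74]
```

View pics/a5_side.png

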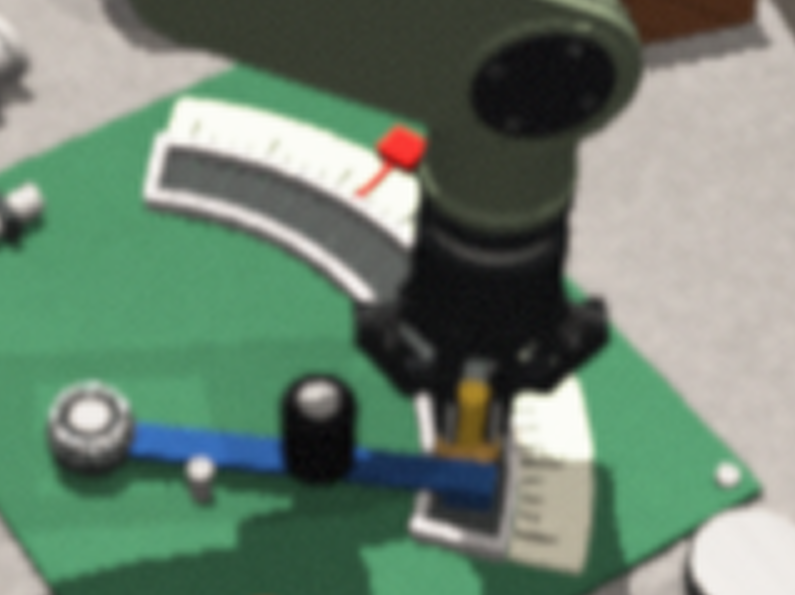

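drive_tool(series=[{"grip": -1, "slide": [0.0015, 0, 0], "delta_rot": [0, 0, 0]}, {"grip": -0.5, "slide": [0.0015, 0, 0], "delta_rot": [0, 0, 0]}, {"grip": 0.1, "slide": [0.0015, 0, 0], "delta_rot": [0, 0, 0]}, {"grip": 0.1, "slide": [0.0015, 0, 0], "delta_rot": [0, 0, 0]}, {"grip": 0.1, "slide": [0.0015, 0, 0], "delta_rot": [0, 0, 0]}, {"grip": 0.1, "slide": [0.0015, 0, -0.03], "delta_rot": [0, 0, 0]}, {"grip": 0.3, "slide": [0.0015, 0, -0.08], "delta_rot": [0, 0, 0]}, {"grip": 0.7, "slide": [0.0015, 0, -0.11], "delta_rot": [0, 0, 0]}, {"grip": 0.7, "slide": [0.0015, 0, -0.11], "delta_rot": [0, 0, 0]}])

```text
time: 9.98
tcp_pos: [0.6427, -0.0284, 0.3174]
tool_rot: [0.002, 0.797, 0.604, 0.0]
ft_force: [0.3, -0.0, -0.8]
finger_gap: 0.0729
```

```bash
python3 s.py;  python3 -c "
from m import *
snap('a6')
from bench import robot
st=robot.read_state()
for z in(.28,.21): print(rel(st,fw(.12,-.70,z),P[2]-.7+np.pi/2))
"
```

```text
t 9.975 tcp [ 0.6427 -0.0284  0.3174] tooly yaw-P -0.5512 z [ 0.0027 -0.0019 -1.    ] grasp r,a [ 0.2023 -0.5417] z 0.1624 F [ 0.32 -0.02 -0.77] gap 0.0729
F tool [0.07 0.31 0.78]
(array([-19.7, -81.3,  33.3]), array([ -0.3,  -0.1, -81.5]))
(array([-19.5, -81. , 103.3]), array([ -0.3,  -0.1, -81.5]))
```

View pics/a6_side.png

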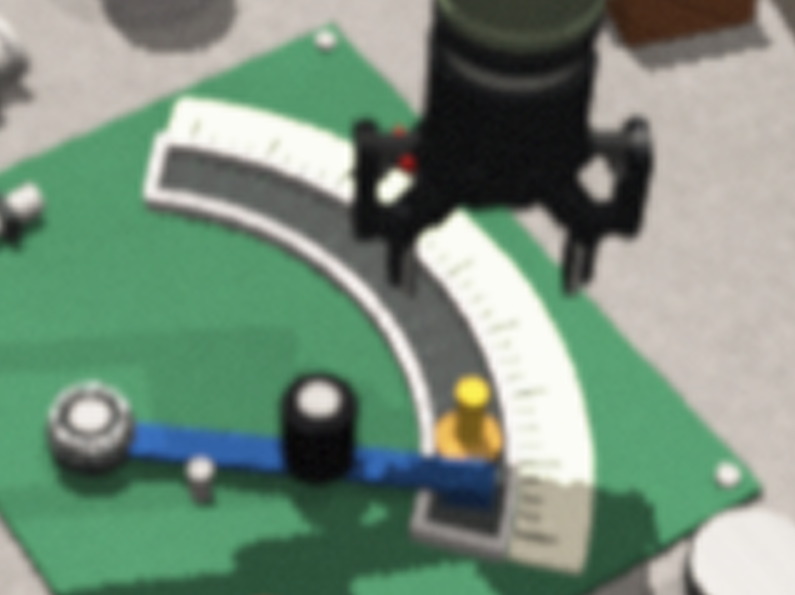

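```bash
python3 -c "
from m import *
print(at('side',472,388,.064)); print(at('side',468,438,.022)); print(at('side',320,399,.078))"
python3 -c "
import cv2
from m import *
f=cv2.imread('pics/a6_side.png'); cv2.imwrite('pics/a6z.png',cv2.resize(f[340:560,380:620],None,fx=2.5,fy=2.5,interpolation=cv2.INTER_CUBIC))"
```

```text
(array([ 0.6384, -0.0297,  0.064 ]), array([ 0.1981, -0.5527]))
(array([ 0.6385, -0.0309,  0.022 ]), array([ 0.1985, -0.5588]))
(array([ 0.5581, -0.024 ,  0.078 ]), array([ 0.1204, -0.6886]))
```

View pics/a6z.png

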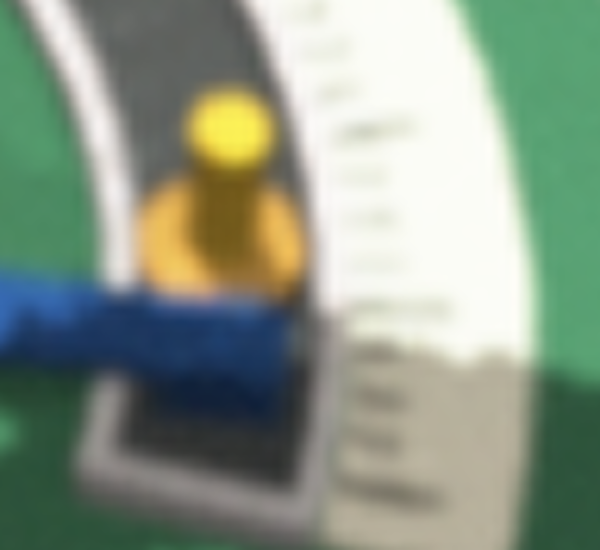

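drive_tool(series=[{"grip": 0.7, "slide": [-0.005, -0.02, 0], "delta_rot": [0, 0, -20]}, {"grip": 0.7, "slide": [-0.01, -0.04, 0], "delta_rot": [0, 0, -40]}, {"grip": 0.7, "slide": [-0.02, -0.081, 0.01], "delta_rot": [0, 0, -60]}, {"grip": 0.7, "slide": [-0.02, -0.081, 0.03], "delta_rot": [0, 0, -81.5]}, {"grip": 0.7, "slide": [-0.02, -0.081, 0.033], "delta_rot": [-0.3, 0, -81.5]}, {"grip": 0.7, "slide": [-0.02, -0.081, 0.033], "delta_rot": [-0.3, 0, -81.5]}, {"grip": 0.7, "slide": [-0.02, -0.081, 0.033], "delta_rot": [-0.3, 0, -81.5]}, {"grip": 0.7, "slide": [-0.02, -0.081, 0.033], "delta_rot": [-0.3, 0, -81.5]}, {"grip": 0.7, "slide": [-0.02, -0.081, 0.033], "delta_rot": [-0.3, 0, -81.5]}, {"grip": 0.7, "slide": [-0.02, -0.081, 0.033], "delta_rot": [-0.3, 0, -81.5]}])

```text
time: 11.32
tcp_pos: [0.5572, -0.0254, 0.2794]
tool_rot: [-0.002, 0.21, 0.978, 0.001]
ft_force: [0.0, 1.0, -0.2]
finger_gap: 0.073
```

```bash
python3 s.py;  python3 -c "
from m import *
snap('a7')
from bench import robot
st=robot.read_state()
for z in(.28,.21): print(rel(st,fw(.12,-.70,z),P[2]-.7+np.pi/2))
"
```

```text
t 11.325 tcp [ 0.5572 -0.0254  0.2794] tooly yaw-P 0.8697 z [-0.0031  0.0022 -1.    ] grasp r,a [ 0.1196 -0.7017] z 0.1244 F [ 0.04  0.98 -0.18] gap 0.073
F tool [0.36 0.92 0.18]
(array([0.5, 0.2, 0.1]), array([ 0.1, -0.1, -0. ]))
(array([ 0.3,  0.2, 70.1]), array([ 0.1, -0.1, -0. ]))
```

View pics/a7_side.png

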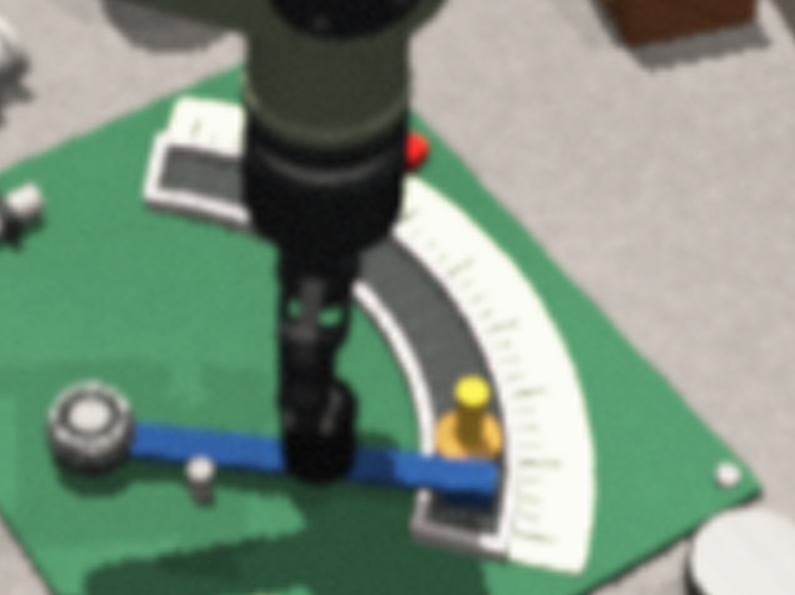

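drive_tool(series=[{"grip": 0.7, "slide": [0, 0, 0.03], "delta_rot": [0, 0, 0]}, {"grip": 0.7, "slide": [0, 0, 0.06], "delta_rot": [0, 0, 0]}, {"grip": 0.7, "slide": [0, 0, 0.07], "delta_rot": [0, 0, 0]}, {"grip": 0.4, "slide": [0, 0, 0.07], "delta_rot": [0, 0, 0]}, {"grip": 0.2, "slide": [0, 0, 0.07], "delta_rot": [0, 0, 0]}, {"grip": -1, "slide": [0, 0, 0.07], "delta_rot": [0, 0, 0]}, {"grip": -1, "slide": [0, 0, 0.07], "delta_rot": [0, 0, 0]}, {"grip": -1, "slide": [0, 0, 0.07], "delta_rot": [0, 0, 0]}, {"grip": -1, "slide": [0, 0, 0.07], "delta_rot": [0, 0, 0]}], squeeze=40)

```text
time: 12.55
tcp_pos: [0.5593, -0.0237, 0.213]
tool_rot: [0.002, 0.209, 0.978, 0.003]
ft_force: [1.7, 7.8, 2.9]
finger_gap: 0.0396
```

```bash
python3 s.py
```

```text
t 12.55 tcp [ 0.5593 -0.0237  0.213 ] tooly yaw-P 0.8716 z [ 0.0053  0.0048 -1.    ] grasp r,a [ 0.1219 -0.6743] z 0.058 F [1.73 7.81 2.9 ] gap 0.0396
F tool [ 1.61  7.85 -2.86]
```

drive_tool(series=[{"grip": -1, "slide": [0.0004, 0.002, 0], "delta_rot": [0, 0, 0]}, {"grip": -1, "slide": [0.0005, 0.0068, 0], "delta_rot": [0, 0, -2.3]}, {"grip": -1, "slide": [0.0008, 0.0116, 0], "delta_rot": [0, 0, -4.6]}, {"grip": -1, "slide": [0.0013, 0.0164, 0], "delta_rot": [0, 0, -6.9]}, {"grip": -1, "slide": [0.0019, 0.0211, 0], "delta_rot": [0, 0, -9.2]}, {"grip": -1, "slide": [0.0028, 0.0258, 0], "delta_rot": [0, 0, -11.5]}, {"grip": -1, "slide": [0.0038, 0.0305, 0], "delta_rot": [0, 0, -13.8]}, {"grip": -1, "slide": [0.0051, 0.0352, 0], "delta_rot": [0, 0, -16]}, {"grip": -1, "slide": [0.0065, 0.0398, 0], "delta_rot": [0, 0, -18.3]}])

```text
time: 13.68
tcp_pos: [0.5696, 0.013, 0.213]
tool_rot: [0.002, 0.052, 0.999, 0.001]
ft_force: [0.4, -0.6, 5.1]
finger_gap: 0.0388
```

```bash
python3 s.py;  python3 -c "
from m import *
snap('a8')"
```

```text
t 13.675 tcp [0.5696 0.013  0.213 ] tooly yaw-P 1.1885 z [ 0.0043  0.0017 -1.    ] grasp r,a [ 0.123  -0.3662] z 0.058 F [ 0.4  -0.56  5.11] gap 0.0388
F tool [-0.48 -0.5  -5.11]
```

View pics/a8_side.png

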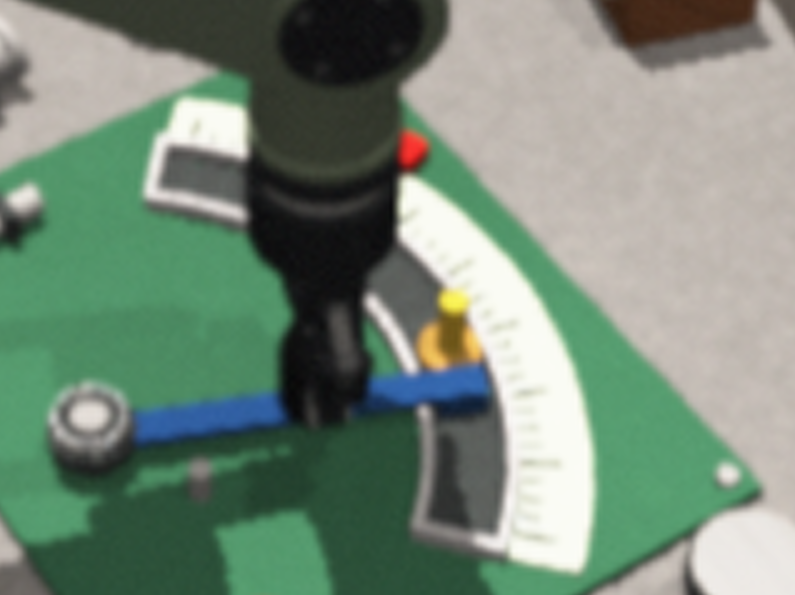

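drive_tool(series=[{"grip": -1, "slide": [0.0001, 0.0048, 0], "delta_rot": [0, 0, -2.3]}, {"grip": -1, "slide": [0.0004, 0.0096, 0], "delta_rot": [0, 0, -4.6]}, {"grip": -1, "slide": [0.0009, 0.0144, 0], "delta_rot": [0, 0, -6.9]}, {"grip": -1, "slide": [0.0015, 0.0191, 0], "delta_rot": [0, 0, -9.2]}, {"grip": -1, "slide": [0.0024, 0.0238, 0], "delta_rot": [0, 0, -11.5]}, {"grip": -1, "slide": [0.0034, 0.0285, 0], "delta_rot": [0, 0, -13.8]}, {"grip": -1, "slide": [0.0047, 0.0332, 0], "delta_rot": [0, 0, -16]}, {"grip": -1, "slide": [0.0061, 0.0378, 0], "delta_rot": [0, 0, -18.3]}, {"grip": -1, "slide": [0.0077, 0.0423, 0], "delta_rot": [0, 0, -20.6]}, {"grip": -1, "slide": [0.0086, 0.0445, 0], "delta_rot": [0, 0, -21.8]}, {"grip": -1, "slide": [0.0095, 0.0467, 0], "delta_rot": [0, 0, -22.9]}, {"grip": -1, "slide": [0.0095, 0.0467, 0], "delta_rot": [0, 0, -22.9]}])

```text
time: 15.28
tcp_pos: [0.5653, 0.0605, 0.213]
tool_rot: [0.003, -0.147, 0.989, 0.0]
ft_force: [3.7, -1.5, 6.0]
finger_gap: 0.039
```

```bash
python3 s.py;  python3 -c "
from m import *
print(at('side',454,301,.064),at('side',450,347,.022))
snap('a9')"
```

```text
t 15.275 tcp [0.5653 0.0605 0.213 ] tooly yaw-P 1.589 z [ 0.0058  0.0012 -1.    ] grasp r,a [0.124  0.0216] z 0.058 F [ 3.67 -1.46  6.04] gap 0.039
F tool [-3.12 -2.47 -6.02]
(array([0.6487, 0.0277, 0.064 ]), array([ 0.201 , -0.2597])) (array([0.6495, 0.0297, 0.022 ]), array([ 0.2019, -0.2501]))
```

View pics/a9_side.png

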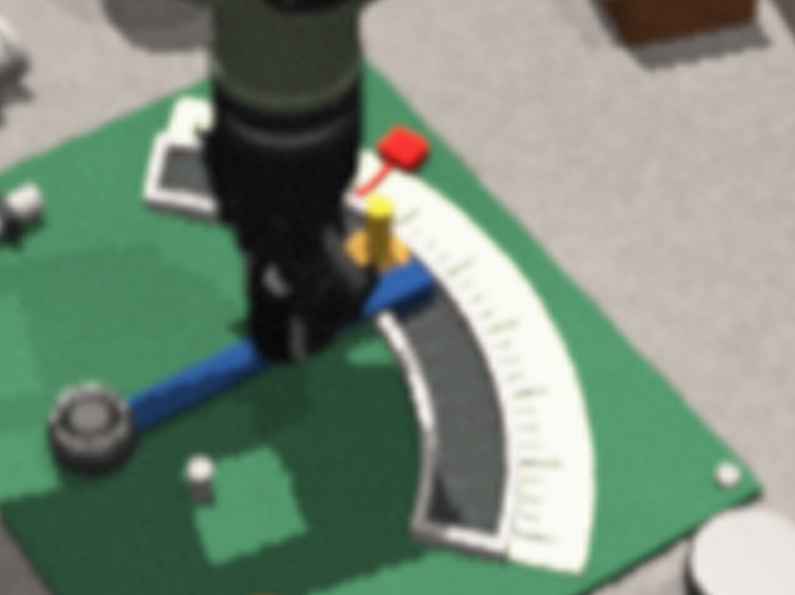

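View pics/a9_top.png

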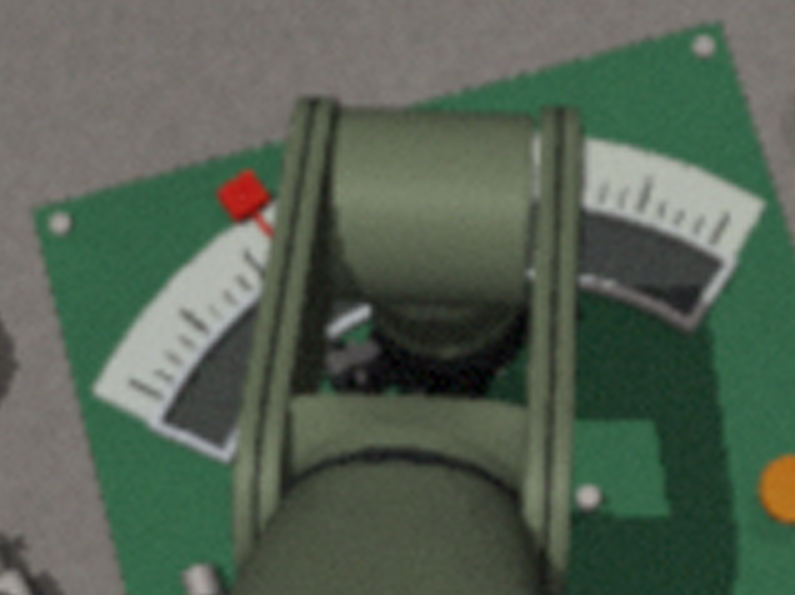

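```bash
python3 - <<'E'
from m import *
for n in("top","side"):
    f=F[n]; im=f["image"].astype(float)
    red=np.clip(im[:,:,2]-np.maximum(im[:,:,1],im[:,:,0]),0,None)
    # angular profile: for radii sample red vs angle
    for z in (.016,):
        res=[]
        for r in np.arange(.232,.254,.003):
            a=np.arange(.28,.38,.002); Wp=w(P,np.c_[r*np.cos(a),r*np.sin(a),np.full(a.size,z)]); u=proj(f,Wp).astype(np.float32)
            v=cv2.remap(red.astype(np.float32),u[:,0].reshape(1,-1),u[:,1].reshape(1,-1),cv2.INTER_CUBIC).ravel()
            v=np.clip(v-.3*v.max(),0,None); res.append((round(r,3),round((v*a).sum()/v.sum(),4),round(v.max())))
        print(n,res)
print(at('side',380,207,.064),at('side',379,248,.022))
E
```

```text
top [(np.float64(0.232), np.float64(0.3314), 56), (np.float64(0.235), np.float64(0.3294), 51), (np.float64(0.238), np.float64(0.3296), 51), (np.float64(0.241), np.float64(0.3304), 55), (np.float64(0.244), np.float64(0.3302), 56), (np.float64(0.247), np.float64(0.3282), 53), (np.float64(0.25), np.float64(0.3284), 55), (np.float64(0.253), np.float64(0.3302), 55)]
side [(np.float64(0.232), np.float64(0.325), 62), (np.float64(0.235), np.float64(0.3255), 74), (np.float64(0.238), np.float64(0.3248), 74), (np.float64(0.241), np.float64(0.3243), 76), (np.float64(0.244), np.float64(0.3246), 77), (np.float64(0.247), np.float64(0.3244), 76), (np.float64(0.25), np.float64(0.3251), 76), (np.float64(0.253), np.float64(0.3257), 76)]
(array([0.6318, 0.1023, 0.064 ]), array([0.2   , 0.1241])) (array([0.6345, 0.1083, 0.022 ]), array([0.2049, 0.1458]))
```

```bash
cat > stem.py <<'E'
from m import *
def stem(n,im,verbose=False):
    f=F[n]; x0,y0=O[n]; im=im.astype(float)
    best=None
    th=np.linspace(0,2*np.pi,40)
    # yellow saturation weighted by brightness
    yel=np.minimum(im[:,:,1],im[:,:,2])-im[:,:,0]
    g=im[:,:,1]
    def prof(a,r,rad):
        c=fw(r,a,.064); pts=np.c_[c[0]+rad*np.cos(th),c[1]+rad*np.sin(th),np.full(40,.064)]
        u=proj(f,pts).astype(np.float32)
        return cv2.remap((yel*0+np.where(yel>0,yel,0)*g/255).astype(np.float32),u[:,0].reshape(1,-1),u[:,1].reshape(1,-1),cv2.INTER_LINEAR).mean()
    def cost(v):
        a,r=v[0],v[1]; return -(prof(a,r,.002)+prof(a,r,.005)+prof(a,r,.007)-prof(a,r,.0095)-prof(a,r,.011)-prof(a,r,.012))+ (((r-.2)/.004)**2)
    from scipy.optimize import minimize,brute
    return cost,minimize
def find(n,im,a0):
    cost,mini=stem(n,im)
    G=[(cost((a,r)),a,r) for a in np.arange(a0-.06,a0+.06,.004) for r in np.arange(.196,.2045,.002)]
    c,a,r=min(G); q=mini(cost,[a,r],method="Nelder-Mead",options=dict(initial_simplex=[[a,r],[a+.006,r],[a,r+.001]]))
    return q.x.round(4),round(q.fun,1)
if __name__=="__main__":
    import sys
    for n in("top","side"): print(n,find(n,F[n]["image"],.575))
E
python3 stem.py
python3 - <<'E'
from stem import *
from bench import robot
f=robot.grab_frame("side"); print(find("side",f["image"],.13)); cv2.imwrite("pics/sidef.png",f["image"])
E
```

```text
top (array([0.5764, 0.1994]), np.float64(-159.0))
side (array([0.5707, 0.1982]), np.float64(-219.6))
(array([0.1298, 0.2003]), np.float64(-252.1))
```

drive_tool(series=[{"grip": -1, "slide": [0.0001, 0.0036, 0], "delta_rot": [0, 0, -1.7]}, {"grip": -1, "slide": [0.0002, 0.0072, 0], "delta_rot": [0, 0, -3.4]}, {"grip": -1, "slide": [0.0005, 0.0108, 0], "delta_rot": [0, 0, -5.2]}, {"grip": -1, "slide": [0.0009, 0.0144, 0], "delta_rot": [0, 0, -6.9]}, {"grip": -1, "slide": [0.0011, 0.0161, 0], "delta_rot": [0, 0, -7.7]}, {"grip": -1, "slide": [0.0013, 0.0179, 0], "delta_rot": [0, 0, -8.6]}, {"grip": -1, "slide": [0.0013, 0.0179, 0], "delta_rot": [0, 0, -8.6]}, {"grip": -1, "slide": [0.0013, 0.0179, 0], "delta_rot": [0, 0, -8.6]}])

```text
time: 16.42
tcp_pos: [0.559, 0.0774, 0.213]
tool_rot: [0.003, -0.221, 0.975, 0.0]
ft_force: [5.6, -0.1, 4.2]
finger_gap: 0.0391
```

```bash
python3 s.py; python3 - <<'E'
from stem import *
snap("b1")
from bench import robot
f=robot.grab_frame("side"); print(find("side",f["image"],.28))
E
```

```text
t 16.425 tcp [0.559  0.0774 0.213 ] tooly yaw-P 1.7386 z [ 0.0063  0.002  -1.    ] grasp r,a [0.1244 0.1678] z 0.058 F [ 5.56 -0.14  4.23] gap 0.0391
F tool [-4.98 -2.53 -4.19]
(array([0.2803, 0.2003]), np.float64(-262.8))
```

View pics/b1_side.png

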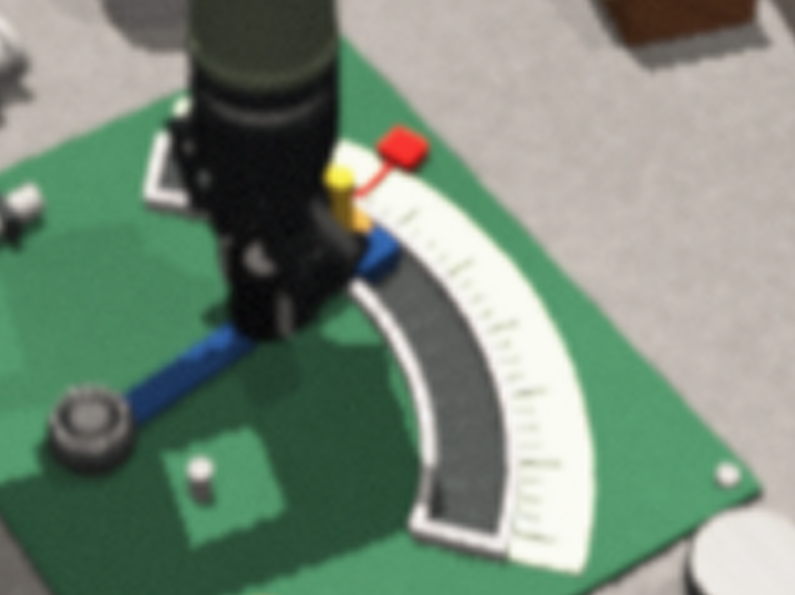

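drive_tool(series=[{"grip": -1, "slide": [0, 0.0018, 0], "delta_rot": [0, 0, -0.9]}, {"grip": -1, "slide": [0.0001, 0.0032, 0], "delta_rot": [0, 0, -1.5]}, {"grip": -1, "slide": [0.0001, 0.0043, 0], "delta_rot": [0, 0, -2.1]}, {"grip": -1, "slide": [0.0001, 0.005, 0], "delta_rot": [0, 0, -2.4]}, {"grip": -1, "slide": [0.0001, 0.005, 0], "delta_rot": [0, 0, -2.4]}, {"grip": -1, "slide": [0.0001, 0.005, 0], "delta_rot": [0, 0, -2.4]}])

```text
time: 17.32
tcp_pos: [0.5569, 0.0818, 0.213]
tool_rot: [0.003, -0.241, 0.97, 0.0]
ft_force: [5.5, -1.5, 4.6]
finger_gap: 0.0391
```

```bash
python3 s.py; python3 - <<'E'
from stem import *
snap("b2")
from bench import robot
for i in range(2):
    f=robot.grab_frame("side"); print(find("side",f["image"],.32))
im=f["image"].astype(float); g=F["side"]
red=np.clip(im[:,:,2]-np.maximum(im[:,:,1],im[:,:,0]),0,None)
for r in np.arange(.235,.254,.003):
    a=np.arange(.28,.38,.002); u=proj(g,w(P,np.c_[r*np.cos(a),r*np.sin(a),np.full(a.size,.016)])).astype(np.float32)
    v=cv2.remap(red.astype(np.float32),u[:,0].reshape(1,-1),u[:,1].reshape(1,-1),cv2.INTER_CUBIC).ravel(); v=np.clip(v-.3*v.max(),0,None); print(round((v*a).sum()/v.sum(),4),end=" ")
c=cv2.imread("pics/b2_side.png"); cv2.imwrite("pics/b2z.png",cv2.resize(c[110:310,270:490],None,fx=2.7,fy=2.7,interpolation=cv2.INTER_CUBIC))
E
```

```text
t 17.325 tcp [0.5569 0.0818 0.213 ] tooly yaw-P 1.7799 z [ 0.0066  0.002  -1.    ] grasp r,a [0.1245 0.2068] z 0.058 F [ 5.51 -1.52  4.56] gap 0.0391
F tool [-4.19 -3.93 -4.53]
(array([0.3131, 0.2012]), np.float64(-239.3))
(array([0.3139, 0.2011]), np.float64(-238.3))
0.3251 0.3241 0.3235 0.3238 0.3237 0.3243 0.325
```

View pics/b2z.png

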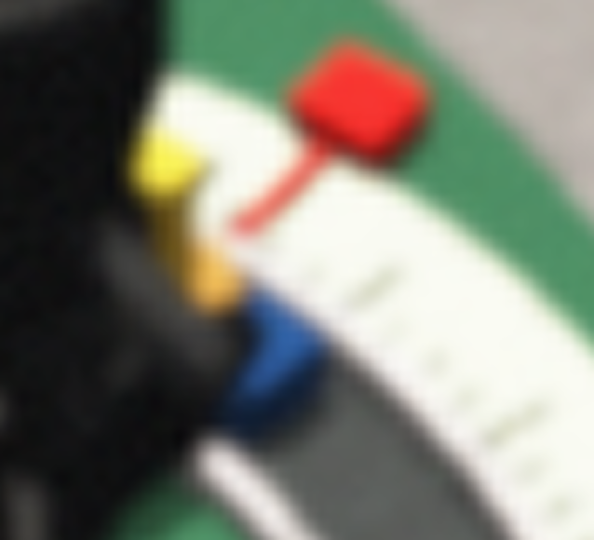

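View pics/b2_top.png

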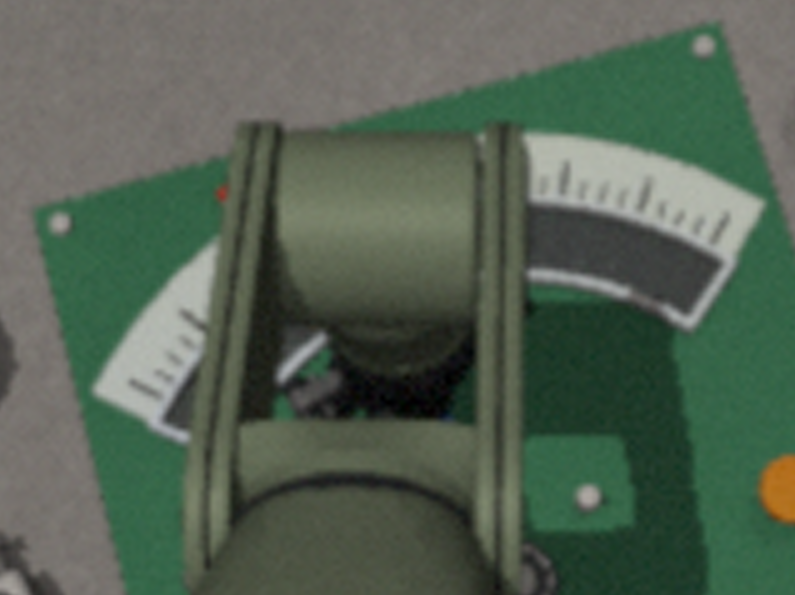

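```bash
python3 - <<'E'
from m import *
c0=cv2.imread("pics/b2_side.png"); k=5
th=np.linspace(0,2*np.pi,60); outs=[]
for a in(.314,.320,.325):
  s=3; c=cv2.resize(c0[120:260,300:420],None,fx=s,fy=s,interpolation=cv2.INTER_CUBIC)
  for z,rad,col in((.064,.008,(255,0,0)),(.024,.018,(0,0,255))):
    ctr=fw(.201,a,z); u=proj(F["side"],np.c_[ctr[0]+rad*np.cos(th),ctr[1]+rad*np.sin(th),np.full(60,z)])
    u=((u-np.array(O["side"])+.5)*k-.5-[300,120]+.5)*s-.5
    cv2.polylines(c,[np.round(u*16).astype(np.int32)],True,col,1,cv2.LINE_AA,4)
  outs.append(c)
o=np.hstack(outs); o=cv2.resize(o,(792,int(o.shape[0]*792/o.shape[1]))); cv2.imwrite("pics/b2o.png",o)
E
```

```text
(no output)
```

View pics/b2o.png

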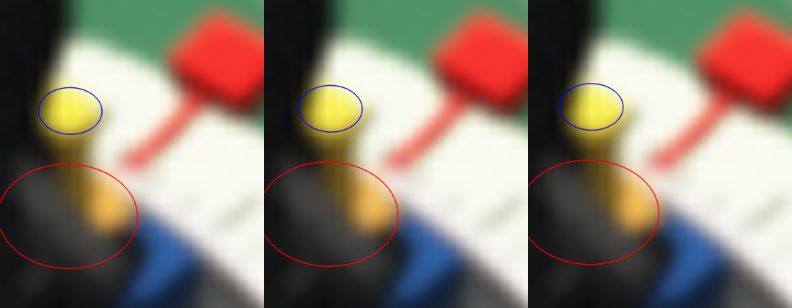

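drive_tool(series=[{"grip": -1, "slide": [0, 0.0004, 0], "delta_rot": [0, 0, -0.2]}, {"grip": -1, "slide": [0, 0.0007, 0], "delta_rot": [0, 0, -0.3]}, {"grip": -1, "slide": [0, 0.0007, 0], "delta_rot": [0, 0, -0.3]}, {"grip": -1, "slide": [0, 0.0007, 0], "delta_rot": [0, 0, -0.3]}])

```text
time: 18.02
tcp_pos: [0.5566, 0.0823, 0.2129]
tool_rot: [0.003, -0.244, 0.97, 0.0]
ft_force: [6.2, -1.7, 3.7]
finger_gap: 0.0393
```

```bash
python3 s.py; python3 - <<'E'
from stem import *
from bench import robot
f=robot.grab_frame("side"); print(find("side",f["image"],.32))
k=5;x,y=O["side"]
c0=cv2.resize(f["image"],None,fx=k,fy=k,interpolation=cv2.INTER_CUBIC)[y*k:y*k+595,x*k:x*k+795]
th=np.linspace(0,2*np.pi,60); outs=[]
for a in(.320,.325,.330):
  s=3; c=cv2.resize(c0[120:260,300:420],None,fx=s,fy=s,interpolation=cv2.INTER_CUBIC)
  for z,rad,col in((.064,.008,(255,0,0)),(.024,.018,(0,0,255))):
    ctr=fw(.201,a,z); u=proj(F["side"],np.c_[ctr[0]+rad*np.cos(th),ctr[1]+rad*np.sin(th),np.full(60,z)])
    u=((u-np.array(O["side"])+.5)*k-.5-[300,120]+.5)*s-.5
    cv2.polylines(c,[np.round(u*16).astype(np.int32)],True,col,1,cv2.LINE_AA,4)
  outs.append(c)
o=np.hstack(outs); o=cv2.resize(o,(792,int(o.shape[0]*792/o.shape[1]))); cv2.imwrite("pics/b3o.png",o)
E
```

```text
t 18.025 tcp [0.5566 0.0823 0.2129] tooly yaw-P 1.7851 z [ 0.0067  0.002  -1.    ] grasp r,a [0.1245 0.2117] z 0.058 F [ 6.19 -1.65  3.71] gap 0.0393
F tool [-4.7  -4.39 -3.68]
(array([0.3172, 0.2008]), np.float64(-248.9))
```

View pics/b3o.png

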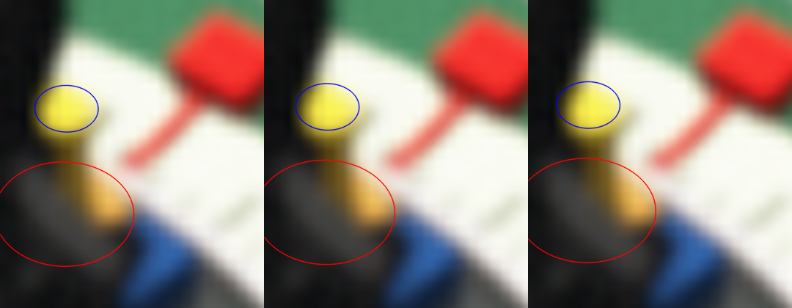

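drive_tool(series=[{"grip": -1, "slide": [0, 0.0003, 0], "delta_rot": [0, 0, -0.1]}, {"grip": -1, "slide": [0, 0.0003, 0], "delta_rot": [0, 0, -0.1]}, {"grip": -1, "slide": [0, 0.0003, 0], "delta_rot": [0, 0, -0.1]}, {"grip": -1, "slide": [0, 0.0003, 0], "delta_rot": [0, 0, -0.1]}, {"grip": -1, "slide": [0, 0.0003, 0], "delta_rot": [0, 0, -0.1]}, {"grip": -1, "slide": [0, 0.0003, 0], "delta_rot": [0, 0, -0.1]}, {"grip": -1, "slide": [0, 0.0003, 0], "delta_rot": [0, 0, -0.1]}, {"grip": -1, "slide": [0, 0.0003, 0], "delta_rot": [0, 0, -0.1]}, {"grip": -1, "slide": [0, 0.0003, 0], "delta_rot": [0, 0, -0.1]}, {"grip": -1, "slide": [0, 0.0003, 0], "delta_rot": [0, 0, -0.1]}])

```text
time: 19.32
tcp_pos: [0.5565, 0.0826, 0.213]
tool_rot: [0.004, -0.244, 0.97, 0.0]
ft_force: [5.9, -1.2, 3.6]
finger_gap: 0.0393
```

```bash
python3 s.py; python3 - <<'E'
from stem import *
from bench import robot
f=robot.grab_frame("side"); print(find("side",f["image"],.32))
E
```

```text
t 19.325 tcp [0.5565 0.0826 0.213 ] tooly yaw-P 1.7868 z [ 0.0067  0.002  -1.    ] grasp r,a [0.1245 0.2137] z 0.058 F [ 5.91 -1.17  3.6 ] gap 0.0393
F tool [-4.67 -3.84 -3.56]
(array([0.3168, 0.2006]), np.float64(-240.5))
```

drive_tool(series=[{"grip": -1, "slide": [0, -0.0024, 0], "delta_rot": [0, 0, 1.1]}, {"grip": -1, "slide": [0.0001, -0.0048, 0], "delta_rot": [0, 0, 2.3]}, {"grip": -1, "slide": [0.0004, -0.0096, 0], "delta_rot": [0, 0, 4.6]}, {"grip": -1, "slide": [0.0009, -0.0144, 0], "delta_rot": [0, 0, 6.9]}, {"grip": -1, "slide": [0.0015, -0.0191, 0], "delta_rot": [0, 0, 9.2]}, {"grip": -1, "slide": [0.0024, -0.0238, 0], "delta_rot": [0, 0, 11.5]}, {"grip": -1, "slide": [0.0034, -0.0285, 0], "delta_rot": [0, 0, 13.8]}, {"grip": -1, "slide": [0.0047, -0.0332, 0], "delta_rot": [0, 0, 16]}, {"grip": -1, "slide": [0.0061, -0.0378, 0], "delta_rot": [0, 0, 18.3]}, {"grip": -1, "slide": [0.0077, -0.0423, 0], "delta_rot": [0, 0, 20.6]}, {"grip": -1, "slide": [0.0077, -0.0423, 0], "delta_rot": [0, 0, 20.6]}])

```text
time: 20.75
tcp_pos: [0.5693, 0.0414, 0.213]
tool_rot: [0.002, -0.067, 0.998, 0.0]
ft_force: [2.9, -1.2, 7.4]
finger_gap: 0.0394
```

```bash
python3 s.py; python3 - <<'E'
from stem import *
snap("b4")
from bench import robot
f=robot.grab_frame("side"); print(find("side",f["image"],.32))
E
```

```text
t 20.75 tcp [0.5693 0.0414 0.213 ] tooly yaw-P 1.4279 z [ 4.9e-03  9.0e-04 -1.0e+00] grasp r,a [ 0.1236 -0.1364] z 0.058 F [ 2.89 -1.18  7.41] gap 0.0394
F tool [-2.74 -1.55 -7.39]
(array([0.3555, 0.1994]), np.float64(-0.6))
```

View pics/b4_side.png

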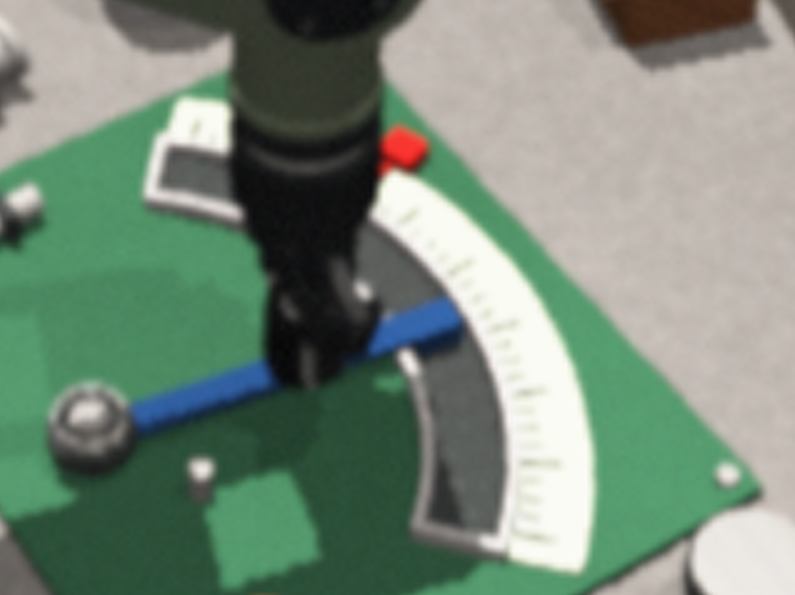

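View pics/b4_top.png

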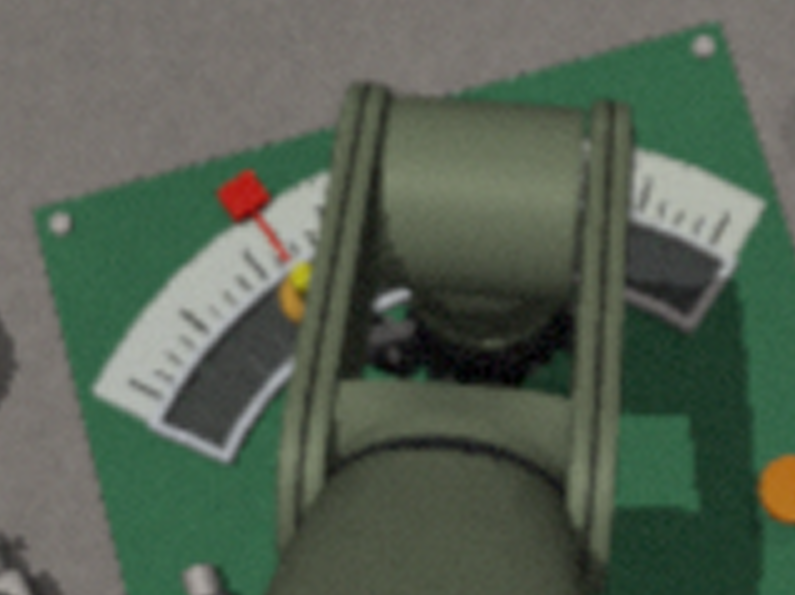

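drive_tool(series=[{"grip": -1, "slide": [0.0001, -0.0048, 0], "delta_rot": [0, 0, 2.3]}, {"grip": -1, "slide": [0.0004, -0.0096, 0], "delta_rot": [0, 0, 4.6]}, {"grip": -1, "slide": [0.0009, -0.0144, 0], "delta_rot": [0, 0, 6.9]}, {"grip": -1, "slide": [0.0015, -0.0191, 0], "delta_rot": [0, 0, 9.2]}, {"grip": -1, "slide": [0.0015, -0.0191, 0], "delta_rot": [0, 0, 9.2]}])

```text
time: 21.52
tcp_pos: [0.5701, 0.0221, 0.213]
tool_rot: [0.002, 0.012, 1.0, 0.0]
ft_force: [1.0, -3.4, 7.5]
finger_gap: 0.0392
```

```bash
python3 s.py; python3 - <<'E'
from stem import *
snap("b5")
from bench import robot
for n in ("top","side"):
    f=robot.grab_frame(n); print(n,find(n,f["image"],.32))
E
```

```text
t 21.525 tcp [0.5701 0.0221 0.213 ] tooly yaw-P 1.268 z [ 4.1e-03  4.0e-04 -1.0e+00] grasp r,a [ 0.123  -0.2932] z 0.058 F [ 0.97 -3.42  7.48] gap 0.0392
F tool [-1.08 -3.4  -7.48]
top (array([0.3311, 0.2015]), np.float64(-177.0))
side (array([0.4171, 0.1997]), np.float64(-1.9))
```

View pics/b5_top.png

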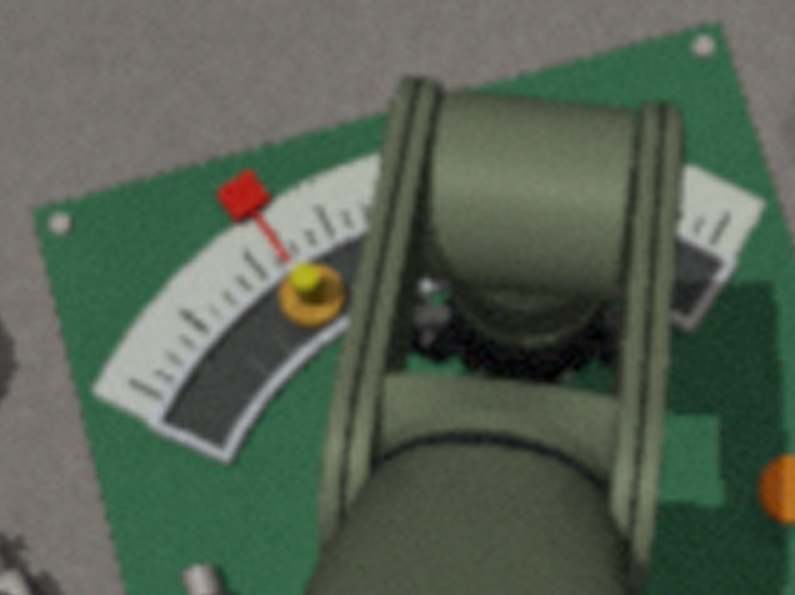

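drive_tool(series=[{"grip": -1, "slide": [0.0001, -0.0048, 0], "delta_rot": [0, 0, 2.3]}, {"grip": -1, "slide": [0.0004, -0.0096, 0], "delta_rot": [0, 0, 4.6]}, {"grip": -1, "slide": [0.0009, -0.0144, 0], "delta_rot": [0, 0, 6.9]}, {"grip": -1, "slide": [0.0015, -0.0191, 0], "delta_rot": [0, 0, 9.2]}, {"grip": -1, "slide": [0.0024, -0.0238, 0], "delta_rot": [0, 0, 11.5]}, {"grip": -1, "slide": [0.0034, -0.0285, 0], "delta_rot": [0, 0, 13.8]}, {"grip": -1, "slide": [0.0047, -0.0332, 0], "delta_rot": [0, 0, 16]}, {"grip": -1, "slide": [0.0061, -0.0378, 0], "delta_rot": [0, 0, 18.3]}, {"grip": -1, "slide": [0.0069, -0.04, 0], "delta_rot": [0, 0, 19.5]}, {"grip": -1, "slide": [0.0077, -0.0423, 0], "delta_rot": [0, 0, 20.6]}, {"grip": -1, "slide": [0.0077, -0.0423, 0], "delta_rot": [0, 0, 20.6]}])

```text
time: 23.1
tcp_pos: [0.561, -0.0197, 0.2129]
tool_rot: [0.001, 0.19, 0.982, 0.0]
ft_force: [-1.3, -1.7, 9.8]
finger_gap: 0.0391
```

```bash
python3 s.py; python3 - <<'E'
from stem import *
snap("b6")
from bench import robot
for n in ("top","side"):
    f=robot.grab_frame(n); print(n,find(n,f["image"],.32))
E
```

```text
t 23.1 tcp [ 0.561  -0.0197  0.2129] tooly yaw-P 0.9103 z [ 2.7e-03 -2.0e-04 -1.0e+00] grasp r,a [ 0.1218 -0.6463] z 0.0579 F [-1.26 -1.74  9.82] gap 0.0391
F tool [ 0.5  -2.07 -9.82]
top (array([0.3309, 0.2014]), np.float64(-175.8))
side (array([0.35  , 0.1998]), np.float64(-0.4))
```

View pics/b6_side.png

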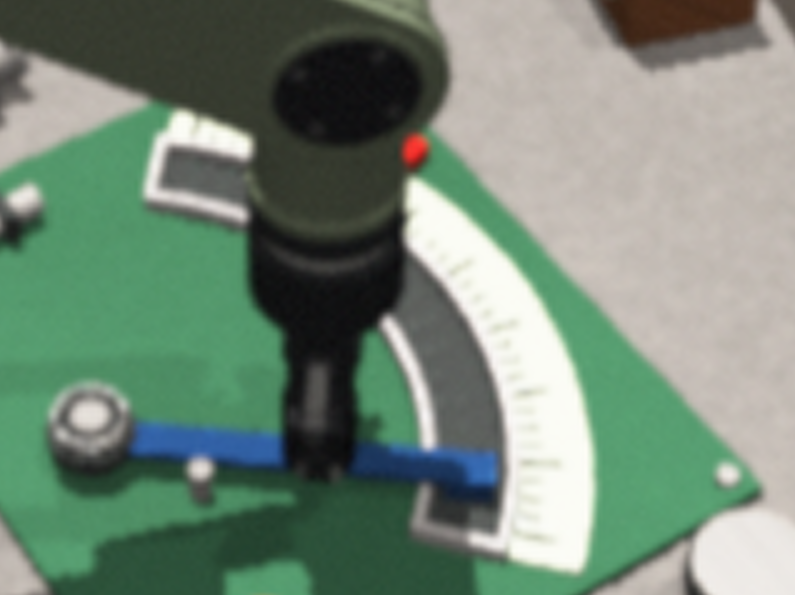

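drive_tool(series=[{"grip": -1, "slide": [0, -0.001, 0], "delta_rot": [0, 0, 0.5]}, {"grip": -1, "slide": [0, -0.002, 0], "delta_rot": [0, 0, 1]}, {"grip": -1, "slide": [0, -0.003, 0], "delta_rot": [0, 0, 1.4]}, {"grip": -1, "slide": [0.0001, -0.004, 0], "delta_rot": [0, 0, 1.9]}, {"grip": -1, "slide": [0.0001, -0.005, 0], "delta_rot": [0, 0, 2.2]}, {"grip": -1, "slide": [0.0001, -0.005, 0], "delta_rot": [0, 0, 2.2]}, {"grip": -1, "slide": [0.0001, -0.005, 0], "delta_rot": [0, 0, 2.2]}])

```text
time: 24.18
tcp_pos: [0.5594, -0.023, 0.2129]
tool_rot: [0.002, 0.207, 0.978, 0.001]
ft_force: [2.0, 3.1, 8.6]
finger_gap: 0.0392
```

```bash
python3 s.py
```

```text
t 24.175 tcp [ 0.5594 -0.023   0.2129] tooly yaw-P 0.8754 z [ 0.0041  0.0011 -1.    ] grasp r,a [ 0.1217 -0.6737] z 0.0579 F [2.04 3.08 8.58] gap 0.0392
F tool [-0.64  3.67 -8.57]
```

drive_tool(series=[{"grip": -0.05, "slide": [0, 0, 0], "delta_rot": [0, 0, 0]}, {"grip": 0.1, "slide": [0, 0, 0], "delta_rot": [0, 0, 0]}, {"grip": 0.4, "slide": [0, 0, 0], "delta_rot": [0, 0, 0]}, {"grip": 0.8, "slide": [0, 0, 0], "delta_rot": [0, 0, 0]}, {"grip": 0.8, "slide": [0, 0, 0], "delta_rot": [0, 0, 0]}, {"grip": 0.8, "slide": [0, 0, -0.02], "delta_rot": [0, 0, 0]}, {"grip": 0.8, "slide": [0, 0, -0.06], "delta_rot": [0, 0, 0]}, {"grip": 0.8, "slide": [0, 0, -0.11], "delta_rot": [0, 0, 0]}, {"grip": 0.8, "slide": [0, 0, -0.16], "delta_rot": [0, 0, 0]}, {"grip": 0.8, "slide": [0, 0, -0.16], "delta_rot": [0, 0, 0]}])

```text
time: 25.42
tcp_pos: [0.5599, -0.0243, 0.3766]
tool_rot: [0.005, 0.209, 0.978, 0.001]
ft_force: [0.8, -0.4, -0.3]
finger_gap: 0.0767
```

```bash
python3 s.py; python3 - <<'E'
from stem import *
from bench import robot
st=robot.read_state(); print(rel(st,[.4,-.35,.40],P[2]+.8754))
E
```

```text
t 25.425 tcp [ 0.5599 -0.0243  0.3766] tooly yaw-P 0.8713 z [ 1.070e-02 -7.000e-04 -9.999e-01] grasp r,a [ 0.1237 -0.6807] z 0.2216 F [ 0.84 -0.39 -0.35] gap 0.0767
F tool [-0.92 -0.01  0.36]
(array([  12.3, -362.5,  -24.9]), array([ 0.2,  0.6, -0.2]))
```

Now moving the arm away so both cameras can see the result.

drive_tool(series=[{"grip": 0.8, "slide": [0.012, -0.06, -0.025], "delta_rot": [0, 0, 0]}, {"grip": 0.8, "slide": [0.012, -0.12, -0.025], "delta_rot": [0, 0, 0]}, {"grip": 0.8, "slide": [0.012, -0.18, -0.025], "delta_rot": [0, 0, 0]}, {"grip": 0.8, "slide": [0.012, -0.24, -0.025], "delta_rot": [0, 0, 0]}, {"grip": 0.8, "slide": [0.012, -0.3, -0.025], "delta_rot": [0, 0, 0]}, {"grip": 0.8, "slide": [0.012, -0.36, -0.025], "delta_rot": [0, 0, 0]}, {"grip": 0.8, "slide": [0.012, -0.36, -0.025], "delta_rot": [0, 0, 0]}])

```text
time: 26.3
tcp_pos: [0.3977, -0.3507, 0.394]
tool_rot: [-0.001, 0.212, 0.977, 0.001]
ft_force: [-0.1, 1.1, -0.2]
finger_gap: 0.0768
```

```bash
python3 s.py; python3 - <<'E'
from stem import *
from bench import robot
snap("c1")
for n in ("top","side"):
    f=robot.grab_frame(n); print(n,find(n,f["image"],.325)); cv2.imwrite(f"pics/c1full_{n}.png",f["image"])
    im=f["image"].astype(float); g=F[n]
    red=np.clip(im[:,:,2]-np.maximum(im[:,:,1],im[:,:,0]),0,None); o=[]
    for r in np.arange(.235,.254,.003):
        a=np.arange(.28,.38,.002); u=proj(g,w(P,np.c_[r*np.cos(a),r*np.sin(a),np.full(a.size,.016)])).astype(np.float32)
        v=cv2.remap(red.astype(np.float32),u[:,0].reshape(1,-1),u[:,1].reshape(1,-1),cv2.INTER_CUBIC).ravel(); v=np.clip(v-.3*v.max(),0,None); o.append((v*a).sum()/v.sum())
    print("mark",np.mean(o).round(4))
E
```

```text
t 26.3 tcp [ 0.3977 -0.3507  0.394 ] tooly yaw-P 0.8648 z [-0.0024  0.0023 -1.    ] grasp r,a [ 0.3778 -1.9825] z 0.239 F [-0.11  1.08 -0.19] gap 0.0768
F tool [0.55 0.93 0.19]
top (array([0.3315, 0.2015]), np.float64(-168.5))
mark 0.3295
side (array([0.3215, 0.1999]), np.float64(-250.9))
mark 0.3241
```

View pics/c1_side.png

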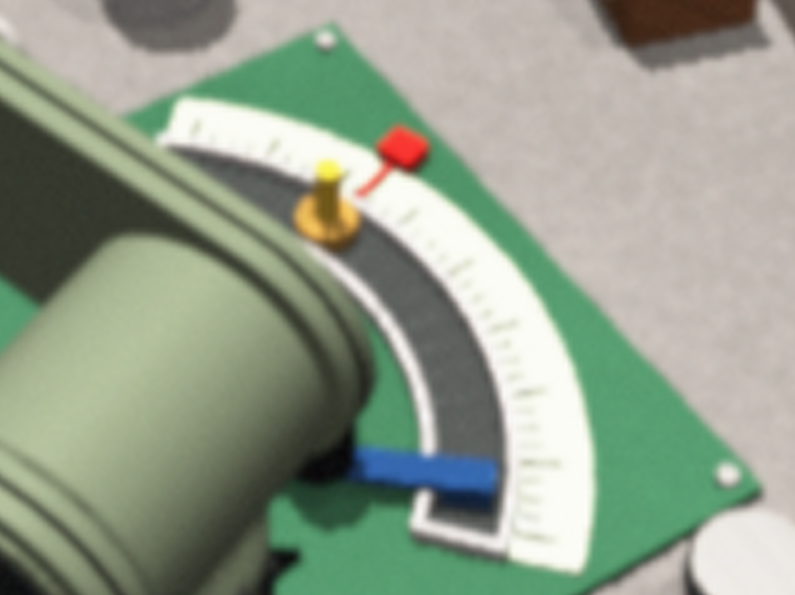

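View pics/c1_top.png

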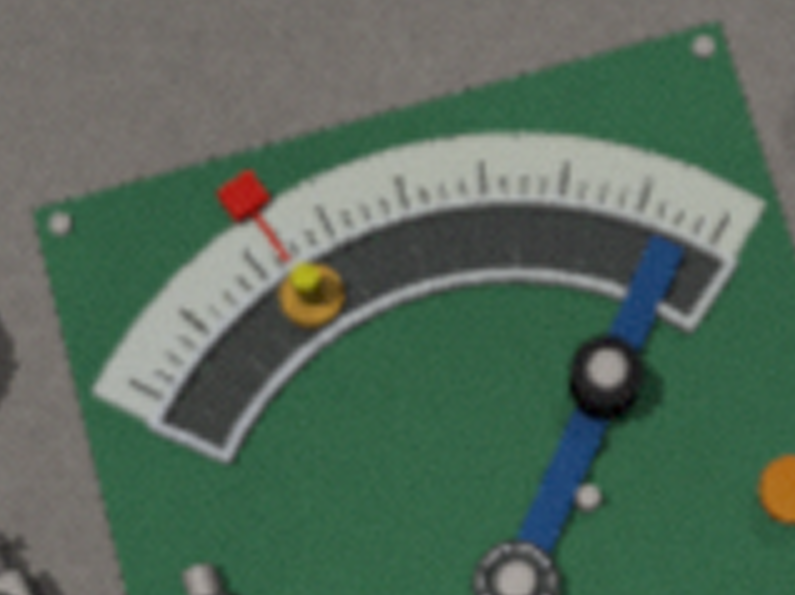

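View pics/c1full_top.png

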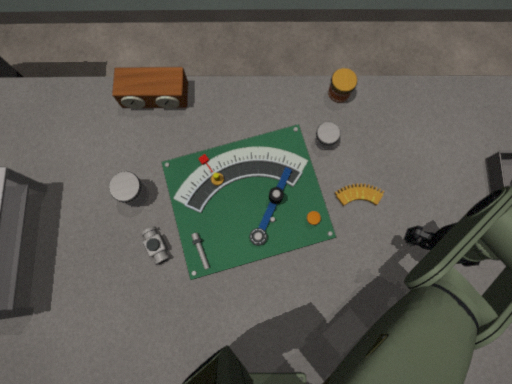

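```bash
python3 -c "
from bench import robot
print(robot.sign_off())"
```

```text
the job is handed in; nothing more can be done
None
```

The telltale is left standing at the red mark, the blue arm is back at its stop, and the job was handed in at about 26 s of the 61 s allowed.

**What I did**
- I gripped the stem and slid the telltale back along its track until the wrist force rose against the nose (about 12 N at most). It stayed in the track and I released it touching the nose.
- I then gripped the roller and swung the arm until the stem was in line with the mark, and held it there for over a second.
- I eased the arm back to its stop while still gripping it, then opened the fingers and moved clear.

**Last checks**
- **Position at the mark:** the two cameras disagreed slightly. The top view put the stem about 0.4 mm past the mark and the side view about 0.5 mm short of it, so it is in line to within the calibration error.
- **During the hold:** the fingers partly hid the stem from the side camera. I confirmed the position afterwards, once the arm had been eased back.
- **Arm and bench:** in the top view the arm is at its rest stop and the other items look where they started. I compared those by eye and did not measure them.
- **Contact with the nose:** I judged this from the force rise and the picture. My measured angle was up to about 1.5 mm from the nominal touching position.

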